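# Book in and load the blood-tube mixer

## Robot

A 6-joint arm with a two-finger parallel gripper is mounted at the origin on the work surface. World frame = base frame: x ahead of the robot, y to its left, z up, the work surface at z = 0. Lengths are in m, angles in rad, forces in N, time in s.
With the tool pointing down it reaches from about 0.425 to 0.925 m from the base axis. Payload 12.5 kg.
Tool frame: the origin (TCP) lies between the finger pads; the fingertips stand 8 mm ahead of it and the grasp point (between the pads) lies 11 mm behind it; z points along the fingers, y is the line along which they close (so a half turn about z gives the same grasp; the last joint's range is limited). The gripper opens to 85 mm and grips with 20 to 120 N. Pads are 22 mm wide; open, the fingers measure 114 mm over their backs; the gripper's body (76 mm by 85 mm) begins 54 mm behind the grasp point. The pads swing forward as they close: fully open they stand 13 mm farther back than shut.
Start: joints at [-0.106, 0.491, 1.559, -0, 1.092, -0.106], TCP at [0.625, 0, 0.239] pointing down, gripper open.
Joint ranges: [-3.1, 3.1], [-0.84, 2.19], [0.05, 2.79], [-1.13, 4.28], [0.06, 2.93], [-2.69, 2.69]. Speed limits (rad/s): [2.22, 2.22, 2.79, 3.14, 3.14, 3.14].

## Interface

Orientations are given as a unit quaternion [x, y, z, w].
In Python, from station import r gives the robot as it stands.
- The arm moves only by the tool jog_arm, never from a script. Its argument "motion" is a list of rows, each a list of 3 entries, a list of its own where there are three numbers: the shift along the tool's x, y, z in mm, then the turn about the tool's z in rad, then the finger opening in mm, from 0 to 85.4. A call has 1 to 5 rows; each row shifts and turns the commanded pose from where the row before left it, along the tool's axes as they then stand; what a row does not reach is not made up. A row lasts 1/8 s, in which the tool goes at most 62.5 mm and 10.7 degrees, less where a joint would pass 70% of its speed; a pose out of reach is approached as far as the arm can. A call is refused whole if a number of a shift passes 62.5 or a number of a turn 0.188, either way. A call with a gripper value outside its range is refused whole. The fingers move at their own pace and stop on an object; "newtons" is the grip in N (left out, the last holds). Time passes only in rows, so rows that do not move let the fingers close. It gives the time, the measured TCP pose, the force, the opening and the grip force at its end, in the units of the state.
- r.sense(): the state, without advancing time (a new reading comes with each control period).
- r.read_camera(name): name is "scene" or "side" or "wrist"; returns the picture (384x512x3 uint8, red, green, blue); there is no depth.
- r.get_calibration(name): a dict with "intrinsics" (3x3 intrinsics, pixels), "R" (3x3) and "t" (3): a world point X has camera coordinates R X + t; the wrist camera has in their place "T_tool_cam" (4x4, takes a point from camera to tool coordinates, whose origin is the TCP and whose axes are the flange's). Camera axes: x right, y down, z forward; pixel columns grow to the right and rows downward; lengths in m; the calibration is good to about 2 mm. A picture is of the moment at which its call begins: read the wrist's pose just before it. get_calibration takes no time and is no camera call.
- r.finish_job(): hands the job in; it is judged then, once.
Trained networks look in the newest picture that a camera, given by its name, has taken for a name from the list of things; names that differ only in an ending like _2 or _b are one class to them, and where a whole thing is asked for, a point or a joint stands for the part that bears it (a point fixed in the world has none). Each returns a list of dicts, best first, with "score" (0 to 1); they miss things now and then, are a little off and sometimes report something else, mostly with a low value. They report only what shows in the picture. A call takes as long as a camera call. They do not tell look-alikes from the thing itself.
- r.look_for(camera, name): "location" ([x, y, z] in m, in world coordinates, good to about 4 mm: the middle of the surface that is visible of it).
The state is a dict: "time_s": time; "joints": joint angles; "joint_velocities": joint speeds; "tau": joint torques, N m; "tool_pos": TCP position; "ee_rot": TCP orientation; "force": force on the tool from outside, world axes, zero at the start; "ft_torque": the same for the moment, N m; "finger_gap": finger opening in m; "gripper_force": force on a finger pad.
Only numpy, scipy, OpenCV 4.12 (cv2) and the standard library are available. Lean on these libraries where they do the work, as an engineer would, in place of code of your own. Each camera call takes 0.05 s, during which the arm holds its last target. There are 200 camera calls.

## Task

Book the batch in: take the code reader from its rest, hold it still for a good second pointing squarely at the middle of the barcode label on the mixer's sloping front, about 8 cm away, and lay it back in its rest. After the label has been read, lay every blood tube from the blue mat into the mixer's cradle, one to a groove and fully down in the notches, and when all are in, swing the retaining bar about its loose bolt across the tubes until its slot drops right down over the second bolt, flat on both rails. Leave the foam rack, the white bottle and the swab jar where they are.

Things in the scene. Friction and masses are not known exactly. Their poses are not given: they have to be found in the camera images.
- mixer: blood-tube mixer, fixed, white, 250 x 250 mm, deck 80 mm up. Origin on the table; x along the grooves, y across them towards the sloping grey front. Two grey rails along x at y = -110 and +110 mm, 30 mm wide, tops at z = 108 mm, x from -130 to +120 mm; a flat grey drive cover of the same height between them from x = -130 to -45 mm
- cradle (a point): middle of the cradle, mixer axes (mixer x +40, y 0), at the height of a lying tube's axis: z 95 mm. Grooves along x at y = -63, -21, 21, 63 mm from here, each two 90-degree V notches (28 mm wide, tops 3 mm above the axis) in blue combs 6 mm thick at x = -20 and +20 mm; between the combs it is free down to the deck for the fingers. Tubes lie with their middle at x = 0, cap at either end
- pivot_bolt (a point): the bar's loose bolt on the mixer's -y rail (mixer x +40, y -110 mm): this point is on its axis at the rail's top, z 108 mm. Steel shank 8 mm across, 42 mm tall, under a fixed head 20 mm across, 8 mm thick, that keeps the bar on
- second_bolt (a point): the second bolt, on the mixer's +y rail (mixer x = +40, y = +110): this point is on its axis at the rail's top. Brass, 8 mm across, stands 17 mm above the rail, the last 6 mm tapering to 3 mm
- bar: retaining bar, loose on the pivot bolt: steel strap 254 x 28 x 5 mm, about 160 g. Origin mid-hole (12 mm wide), underside; x along the bar to the slot, z up. Starts swung open, flat on the -y rail and drive cover, x about along mixer -x. Lifts up to 37 mm, swings freely; swung about 75 to 95 deg clockwise (from above) it lies across the cradle, x along mixer +y, 2 mm clear of the tube caps
- bar_slot (a point): the middle of the bar's slot, on its underside, 220 mm from the hole: slot 26 mm long (along the bar) and 12 mm wide, right through
- bar_grip (a point): the middle of the red grip standing on the bar 165 mm from the hole, 26 mm above the bar's underside: a block 44 mm along the bar, 12 mm thick across it, standing 34 mm above the bar's top face (5 to 39 mm above the underside)
- tube1: a yellow-capped blood tube, 110 mm long, light grey body 16 mm across with a white paper label, six-sided cap 18 mm across flats and 28 mm long at its +x end; origin at the middle of its length on its axis, x along the tube towards the cap; starts lying on the blue mat; 20 g; may be absent
- tube2: a purple-capped blood tube, 110 mm long, light grey body 16 mm across with a white paper label, six-sided cap 18 mm across flats and 28 mm long at its +x end; origin at the middle of its length on its axis, x along the tube towards the cap; starts lying on the blue mat; 20 g; may be absent
- tube3: a red-capped blood tube, 110 mm long, light grey body 16 mm across with a white paper label, six-sided cap 18 mm across flats and 28 mm long at its +x end; origin at the middle of its length on its axis, x along the tube towards the cap; starts lying on the blue mat; 20 g; may be absent
- tube4: a yellow-capped blood tube, 110 mm long, light grey body 16 mm across with a white paper label, six-sided cap 18 mm across flats and 28 mm long at its +x end; origin at the middle of its length on its axis, x along the tube towards the cap; starts lying on the blue mat; 20 g; may be absent
- tube_mat: the blue rubbery mat the tubes start on, fixed, 290 x 200 mm, top 3 mm above the table, origin at its middle on the table. Low ribs along its x, 5 mm tall, 6 mm wide, every 30 mm in y (from -90 to 90 mm), keep tubes from rolling; the ribs are missing for x = -100 to -36 and 36 to 100 mm, to leave the fingers room beside the tubes' middles (tubes start at x about -68 and 68, y -45 and 45 mm)
- reader: the hand-held code reader, a white bar-shaped body with a black head, 151 mm long, 34 mm wide (y), 32 mm high (z), 150 g; origin at its middle; x along it to the dark red window, z up when it lies in its rest. It reads by itself: no trigger
- reader_window (a point): the middle of the reader's window at its +x end, 76 mm from its origin; it reads along the reader's +x, which must meet the label's middle within 20 mm and within 35 degrees of square-on, from 40 to 120 mm away, with the reader at rest
- label: the barcode label, white with black stripes, 66 x 48 mm, on the mixer's sloping front panel; origin at its middle (mixer x -60, y +155 mm, 45 mm above the table; the panel reaches out to y = +178 mm at the table), z pointing straight out of it: towards the mixer's +y and 30 degrees upwards; x as the mixer's x
- rest: the reader's rest, fixed: black base 120 x 60 x 8 mm, two grey saddles at x = -50 and +50 mm, 14 mm thick, floor 35 mm above the table between cheeks 42 mm apart, 51 mm tall. Origin on the table under its middle. The reader lies in it along x, its middle 51 mm up, starting with its window to +x; free between the saddles for fingers
- foam_rack: a bystander: white foam rack 150 x 75 mm with ten upright yellow-capped tubes, 112 mm tall; origin at the middle of its underside
- white_bottle: a bystander: white bottle with a blue cap, 68 mm across, 170 mm tall; origin at the middle of its underside
- swab_jar: a bystander: glass jar with a steel lid, 76 mm across, 90 mm tall; origin at the middle of its underside
Not all that is in view belongs to the job. Leave any brown or green look-alike of the tube3 alone.

How it is judged:
On the way, in this order (a step that is already met when the one before it is completed fails the run):
1. the reader is held still, its window aimed squarely at the label from 4 to 12 cm, for 1 s (x of label in the frame of reader_window between 0.04 and 0.12 m and y of label in the frame of reader_window between -0.02 and 0.02 m and z of label in the frame of reader_window between -0.02 and 0.02 m and z of reader_window in the frame of label above 0.03 m and angle between the x axis of reader and the z axis of label, either way round below 0.61 rad and linear speed of reader below 0.02 m/s and angular speed of reader below 0.2 rad/s), for 1 s.
2. every tube lies down in a groove of the cradle (x of tube1 in the frame of cradle between -0.022 and 0.022 m and y of tube1 in the frame of cradle between -0.08 and 0.08 m and z of tube1 in the frame of cradle between -0.005 and 0.005 m and angle between the x axis of each of tube1, tube2, tube3, tube4 and the x axis of mixer, either way round below 0.12 rad and linear speed of each of tube1, tube2, tube3, tube4 below 0.03 m/s and x of tube2 in the frame of cradle between -0.022 and 0.022 m and y of tube2 in the frame of cradle between -0.08 and 0.08 m and z of tube2 in the frame of cradle between -0.005 and 0.005 m and x of tube3 in the frame of cradle between -0.022 and 0.022 m and y of tube3 in the frame of cradle between -0.08 and 0.08 m and z of tube3 in the frame of cradle between -0.005 and 0.005 m and x of tube4 in the frame of cradle between -0.022 and 0.022 m and y of tube4 in the frame of cradle between -0.08 and 0.08 m and z of tube4 in the frame of cradle between -0.005 and 0.005 m), for 0.3 s.
3. the bar is down on both bolts, its slot over the second one (horizontal distance between bar_slot and second_bolt below 0.014 m and horizontal distance between bar and pivot_bolt below 0.006 m and z of bar_slot in the frame of second_bolt below 0.004 m and z of bar in the frame of pivot_bolt below 0.004 m and linear speed of bar below 0.02 m/s), for 0.3 s.
At the end, for the whole second after the job is handed in: every tube lies still, down in a groove (height within 5 mm, middle within 22 mm of the cradle's, in line within 7 deg); the bar lies within 4 mm of flat on both rails, its slot over the second bolt; the reader lies in its rest (middle within 25 mm, in line within 8 deg) (all of step 2 and all of step 3 and horizontal distance between reader and rest below 0.025 m and z of reader in the frame of rest between 0.046 and 0.056 m and angle between the x axis of reader and the x axis of rest, either way round below 0.15 rad and linear speed of reader below 0.02 m/s); the robot touches nothing.
It fails at once if the foam rack is pushed more than 3 cm or tipped over (distance of foam_rack from where it was at the start of the episode above 0.03 m or angle between foam_rack's own z axis and vertical above 0.35 rad).
It fails at once if the white bottle is pushed more than 3 cm or tipped over (distance of white_bottle from where it was at the start of the episode above 0.03 m or angle between white_bottle's own z axis and vertical above 0.35 rad).
It fails at once if the swab jar is pushed more than 3 cm or tipped over (distance of swab_jar from where it was at the start of the episode above 0.03 m or angle between swab_jar's own z axis and vertical above 0.35 rad).
Of tube1, tube2, tube3, tube4 only 2 to 4 are there at a start; the rules pass over those that are not, and their reading is None.
At some moment in a run one of tube1, tube2, tube3, tube4 may be knocked a few centimetres aside while the robot is not near it.
Once in a run the grip may slacken for a moment while it holds something.
It also fails if it takes over 210 s, if anything falls off the work surface, if the arm or the gripper's body presses on something with over 40 N, if the wrist force passes 120 N, or if a joint passes its speed limit or range.

## Working session

There is one attempt and no reset: what is moved stays moved. The work goes in short steps, Python scripts to look and compute and a tool call to move; the robot and the scene stay as the last step left them, time stands still between calls to the robot, and variables do not carry over. Pictures are saved under pics/ and viewed, at most 14 in all, crops included, and the job is handed in when it is done.

Besides the shell and the picture viewer there is one more tool, called after "Call:" by a JSON object that holds its "method" and its "body". jog_arm: Moves the arm, as the interface text tells. Its arguments: {"type":"object","properties":{"motion":{"type":"array","items":{"type":"array"}},"newtons":{"type":"number"}},"required":["motion"]}

```bash
mkdir -p pics; ls; cat > h.py <<'E'
import numpy as np, cv2
from station import r
from scipy.spatial.transform import Rotation as Ro
def cam(n):
    c=r.get_calibration(n); K=np.array(c["intrinsics"])
    if "R" in c: return K,np.array(c["R"]),np.array(c["t"])
    s=r.sense(); T=np.eye(4); T[:3,:3]=Ro.from_quat(s["ee_rot"]).as_matrix(); T[:3,3]=s["tool_pos"]
    M=np.linalg.inv(T@np.array(c["T_tool_cam"])); return K,M[:3,:3],M[:3,3]
def proj(c,X):
    K,R,t=c; p=K@(R@np.asarray(X)+t); return p[:2]/p[2]
def plane(c,uv,z):
    K,R,t=c; d=R.T@np.linalg.inv(K)@np.array([uv[0],uv[1],1.]); o=-R.T@t
    return o+d*(z-o[2])/d[2]
def pic(n,f):
    c=cam(n); im=np.array(r.read_camera(n)); cv2.imwrite('pics/'+f,im[:,:,::-1]); return c,im
E
python3 - <<'E'
from h import *
np.set_printoptions(precision=3,suppress=True)
ims=[pic(n,n+'0.png')[1] for n in("scene","side","wrist")]
for n in("scene","side"):
    print(n,-cam(n)[1].T@cam(n)[2])
    for k in ["mixer","label","bar","bar_grip","second_bolt","pivot_bolt","tube1","tube2","tube3","tube_mat","reader","rest","foam_rack","white_bottle","swab_jar"]:
        try: print(n,k,[(np.round(d["location"],3).tolist(),round(d["score"],2)) for d in r.look_for(n,k)])
        except Exception as e: print(n,k,e)
print(r.get_calibration("wrist")); print(r.sense())
E
```

```text
pics
scene [ 1.091 -0.121  1.011]
scene mixer [([0.59, -0.01, 0.078], 0.67), ([0.355, -0.462, 0.066], 0.24)]
scene label [([0.476, 0.144, 0.049], 0.37)]
scene bar [([0.49, -0.108, 0.112], 0.56)]
scene bar_grip [([0.487, -0.114, 0.112], 0.64)]
scene second_bolt [([0.592, -0.009, 0.079], 0.67), ([0.512, -0.334, 0.008], 0.53)]
scene pivot_bolt [([0.591, -0.011, 0.081], 0.69), ([0.577, -0.374, 0.022], 0.61)]
scene tube1 [([0.573, -0.377, 0.02], 0.67), ([0.78, 0.032, 0.018], 0.65), ([0.448, -0.282, 0.019], 0.64), ([0.443, -0.374, 0.018], 0.52), ([0.77, -0.154, 0.017], 0.48), ([0.581, -0.293, 0.019], 0.47), ([0.44, 0.332, 0.069], 0.42)]
scene tube2 [([0.573, -0.377, 0.02], 0.67), ([0.78, 0.032, 0.018], 0.65), ([0.448, -0.282, 0.019], 0.64), ([0.443, -0.374, 0.018], 0.52), ([0.77, -0.154, 0.017], 0.48), ([0.581, -0.293, 0.019], 0.47), ([0.44, 0.332, 0.069], 0.42)]
scene tube3 [([0.573, -0.377, 0.02], 0.67), ([0.78, 0.032, 0.018], 0.65), ([0.448, -0.282, 0.019], 0.64), ([0.443, -0.374, 0.018], 0.52), ([0.77, -0.154, 0.017], 0.48), ([0.581, -0.293, 0.019], 0.47), ([0.44, 0.332, 0.069], 0.42)]
[... 1241 characters left out ...]
75.813, 188.898],
       [  0.   ,   0.   ,   1.   ]]), 'T_tool_cam': array([[-0.   , -0.949, -0.316,  0.083],
       [ 1.   , -0.   , -0.   ,  0.001],
       [ 0.   , -0.316,  0.949, -0.134],
       [ 0.   ,  0.   ,  0.   ,  1.   ]])}
{'time_s': 1.65, 'joints': array([-0.106,  0.491,  1.559,  0.   ,  1.092, -0.106]), 'joint_velocities': array([-0.003,  0.   , -0.001, -0.001, -0.   ,  0.001]), 'tau': array([  0.001, -61.826, -26.184,  -0.   ,   0.   ,  -0.   ]), 'tool_pos': array([0.625, 0.   , 0.239]), 'ee_rot': array([0.707, 0.707, 0.   , 0.   ]), 'force': array([ 0.399,  0.377, -0.363]), 'ft_torque': array([-0.004,  0.065, -0.008]), 'gripper_force': 0.0, 'finger_gap': 0.08573692878093411}
```

View pics/scene0.png

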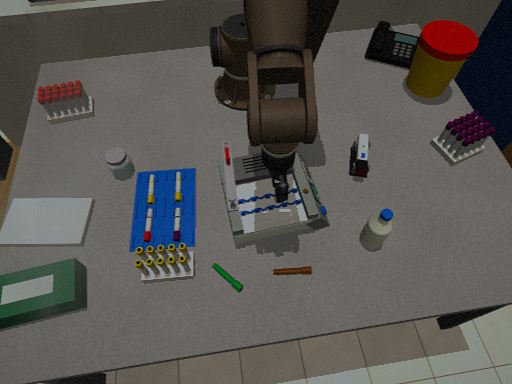

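View pics/side0.png

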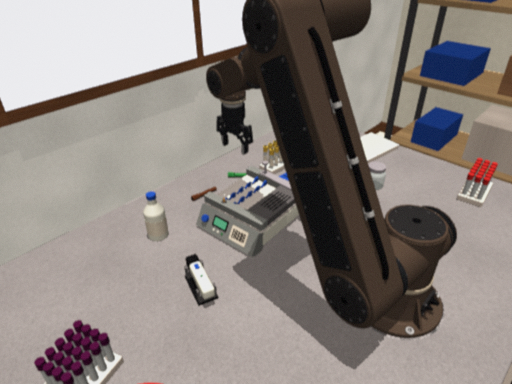

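The scene view shows four tubes on the mat: yellow caps at (152,187) and (178,186), red at (148,225), purple at (177,225). The reader lies at (361,155), and the green and brown look-alikes are at (228,277) and (293,271). In the side view, the mixer's label is at (238,236) and the reader at (200,278).

View pics/wrist0.png

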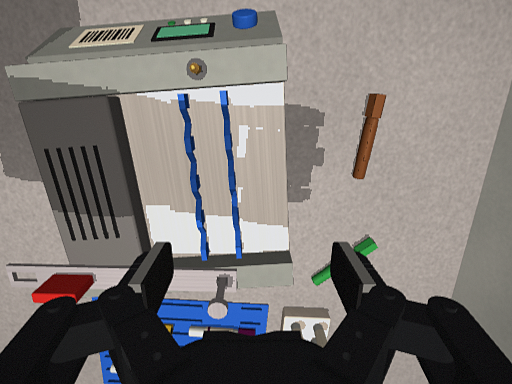

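```bash
python3 - <<'E'
import cv2,numpy as np
a=cv2.imread('pics/side0.png')[235:325,150:330]; b=cv2.imread('pics/scene0.png')[120:190,320:400]; c=cv2.imread('pics/side0.png')[160:260,180:310]
a=cv2.resize(a,(540,270),interpolation=2);b=cv2.resize(b,(260,228),interpolation=2);c=cv2.resize(c,(390,300),interpolation=2)
o=np.zeros((575,800,3),np.uint8);o[:270,:540]=a;o[:228,540:]=b;o[272:572,:390]=c;cv2.imwrite('pics/crop1.png',o)
E
```

```text
(no output)
```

View pics/crop1.png

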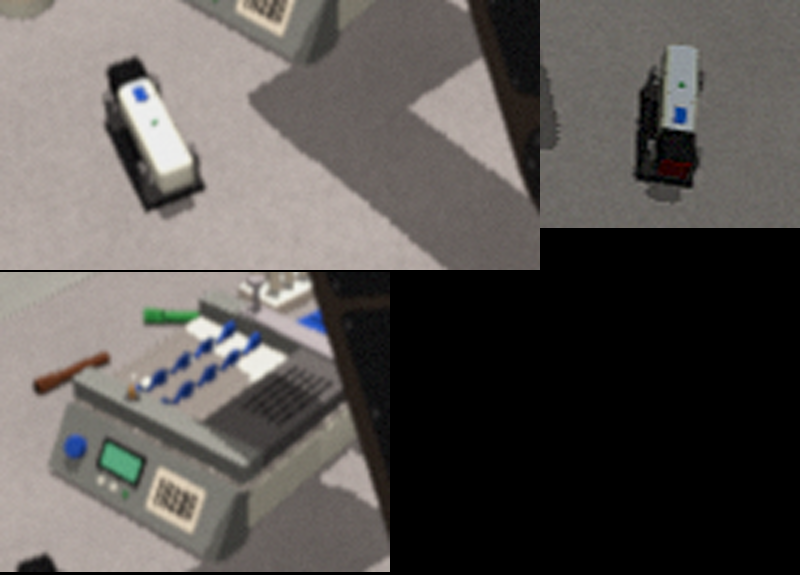

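Wrist view: the second bolt's tip is at about (199,66), the pivot bolt's head at (217,311), the label's middle at (107,36), the bar's slot at (22,275) and the red grip at (63,288). The reader's window points to world +x. Next I fit the mixer pose.

```bash
cat >> h.py <<'E'
from scipy.optimize import least_squares
def mix(p,X):
    c,s=np.cos(p[2]),np.sin(p[2]); return np.array([p[0]+c*X[0]-s*X[1],p[1]+s*X[0]+c*X[1],X[2]])
def fitmix(c,obs):
    f=lambda p:np.ravel([proj(c,mix(p,X))-uv for X,uv in obs])
    s=least_squares(f,[.53,0,0],loss='soft_l1',f_scale=2); return s.x,f(s.x).reshape(-1,2)
E
python3 - <<'E'
from h import *
np.set_printoptions(precision=3,suppress=True)
c=cam("wrist")
obs=[((.04,.11,.125),(199,66)),((.04,-.11,.158),(217,311)),((-.06,.155,.045),(107,36)),
((.12,.095,.108),(286,80)),((.12,.125,.108),(286,43)),((.12,-.125,.108),(292,285)),((.12,-.095,.108),(290,262)),((-.13,.125,.108),(6,67)),((-.045,.095,.108),(118,94)),((-.045,-.095,.108),(147,258))]
p,e=fitmix(c,obs); print(p,np.degrees(p[2])); print(e)
for k,X in dict(cr=(.04,0,.095),pb=(.04,-.11,.108),sb=(.04,.11,.108),lab=(-.06,.155,.045)).items(): print(k,mix(p,X), proj(cam("scene"),mix(p,X)),proj(cam("side"),mix(p,X)))
print("slot",plane(c,(22,275),.113),"grip top",plane(c,(65,282),.147))
E
```

```text
[ 0.545 -0.006  0.07 ] 4.003549749163761
[[ -5.776   0.77 ]
 [  0.579   0.049]
 [  1.688  -0.327]
 [  2.036   0.111]
 [  1.047  -0.198]
 [  1.481   0.537]
 [  2.883   0.993]
 [ -2.813  -1.959]
 [-11.663  -0.199]
 [ -0.822  13.889]]
cr [ 0.585 -0.003  0.095] [269.842 199.946] [244.377 190.004]
pb [ 0.593 -0.113  0.108] [233.144 205.191] [263.9   173.738]
sb [0.578 0.106 0.108] [306.006 190.492] [222.576 201.532]
lab [0.475 0.144 0.045] [307.914 172.235] [236.87  235.612]
slot [ 0.371 -0.105  0.113] grip top [ 0.444 -0.088  0.147]
```

Call:
{"method": "jog_arm", "body": {"motion": [[[60, -55, -10], 0, 85], [[60, -55, -10], 0, 85], [[30, -55, -10], 0, 85], [[0, 0, 0], 0, 85]]}}

```text
time_s: 2.15
tool_pos: [0.4844, 0.1227, 0.2656]
ee_rot: [0.706, 0.708, 0.0, 0.0]
force: [0.4, 0.5, 0.1]
finger_gap: 0.0847
gripper_force: 0.0
```

Call:
{"method": "jog_arm", "body": {"motion": [[[60, -20, -10], 0, 85], [[60, -20, -10], 0, 85], [[20, 0, 0], 0, 85], [[0, 0, 0], 0, 85]]}}

```text
time_s: 2.65
tool_pos: [0.4484, 0.2588, 0.2835]
ee_rot: [0.706, 0.708, -0.0, 0.0]
force: [0.1, -0.6, -0.5]
finger_gap: 0.0848
gripper_force: 0.0
```

```bash
python3 - <<'E'
from h import *
np.set_printoptions(precision=4,suppress=True)
c,im=pic("wrist","w1.png"); print(r.sense()["tool_pos"],r.sense()["joints"])
for k in ["reader","rest","label"]: print(k,r.look_for("wrist",k))
E
```

```text
[0.4484 0.2579 0.2834] [ 0.3943  0.2915  1.7596 -0.0004  1.0911  0.3939]
reader [{'location': [0.4275, 0.3391, 0.0666], 'score': 0.63}]
rest [{'location': [0.4264, 0.3462, 0.0078], 'score': 0.76}]
label [{'location': [0.4729, 0.1435, 0.0503], 'score': 0.81}, {'location': [0.5052, 0.1148, 0.0807], 'score': 0.73}]
```

View pics/w1.png

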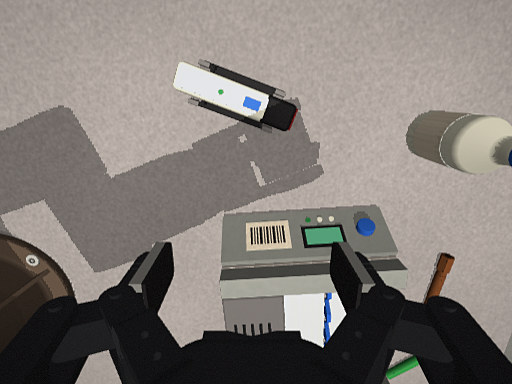

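The wrist view shows the reader along (176,76) to (293,117), saddle tops at (204,63), (193,100), (281,93) and (266,127), and the label centred at (268,235).

```bash
python3 - <<'E'
from h import *
np.set_printoptions(precision=4,suppress=True)
c=cam("wrist")
S=[plane(c,p,.051) for p in [(204,63),(193,100),(281,93),(266,127)]]
a=(S[2]+S[3]-S[0]-S[1])/2; m=sum(S)/4; print("rest",m,a,np.degrees(np.arctan2(a[1],a[0])), S[0]-S[1])
b=plane(c,(176,76),.067);e=plane(c,(293,117),.067); print("reader",b,e,(b+e)/2,np.linalg.norm(e-b),np.degrees(np.arctan2(*(e-b)[1::-1])))
print("label",plane(c,(268,235),.045),[plane(c,p,.045+dz) for p,dz in [((247,223),-.02),((287,222),-.02),((248,248),.02),((290,248),.02)]])
E
```

```text
rest [0.4304 0.3403 0.051 ] [ 0.0937 -0.0341  0.    ] -20.009871781737516 [0.0163 0.0428 0.    ]
reader [0.3604 0.3631 0.067 ] [0.5004 0.316  0.067 ] [0.4304 0.3396 0.067 ] 0.14769449771647358 -18.59940511126853
label [0.4738 0.1422 0.045 ] [array([0.442 , 0.1526, 0.025 ]), array([0.5044, 0.1542, 0.025 ]), array([0.4439, 0.1318, 0.065 ]), array([0.5048, 0.1317, 0.065 ])]
```

Call:
{"method": "jog_arm", "body": {"motion": [[[41, -9, 30], -0.188, 85], [[40, -17, 30], -0.188, 85], [[0, 0, 30], -0.188, 85], [[0, 0, 20], -0.188, 85], [[0, 0, 20], -0.188, 85]]}}

```text
time_s: 3.48
tool_pos: [0.4153, 0.3344, 0.1531]
ee_rot: [0.309, 0.951, -0.0, -0.0]
force: [-0.1, 0.6, 0.3]
finger_gap: 0.0849
gripper_force: 0.0
```

Call:
{"method": "jog_arm", "body": {"motion": [[[0, 0, 10], -0.188, 85], [[0, 0, 0], -0.102, 85], [[0, 0, 0], 0, 85]]}}

```text
time_s: 3.85
tool_pos: [0.4154, 0.3345, 0.1438]
ee_rot: [0.172, 0.985, -0.0, -0.0]
force: [-0.4, 0.2, -0.9]
finger_gap: 0.0847
gripper_force: 0.0
```

```bash
cat >> h.py <<'E'
def toolshift(X):
    "world target TCP -> tool-axis shift mm"
    s=r.sense(); R=Ro.from_quat(s["ee_rot"]).as_matrix(); return (R.T@(np.asarray(X)-s["tool_pos"])*1000).round(1), np.degrees(np.arctan2(R[1,0],R[0,0])).round(2), s["joints"].round(2), s["tool_pos"].round(4)
E
python3 - <<'E'
from h import *
np.set_printoptions(precision=4,suppress=True)
c,im=pic("wrist","w2.png"); print(toolshift([.430,.340,.042]))
for k in ["reader","rest"]: print(k,r.look_for("wrist",k))
E
```

```text
(array([-11.9,  10.1, 101.9]), np.float64(160.1), array([ 0.55,  0.49,  1.89, -0.  ,  0.77, -0.67]), array([0.4153, 0.3346, 0.1439]))
reader [{'location': [0.4153, 0.3413, 0.067], 'score': 0.8}]
rest [{'location': [0.4241, 0.3328, 0.0085], 'score': 0.97}]
```

View pics/w2.png

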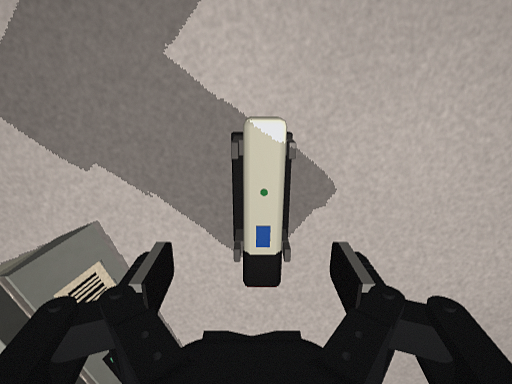

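The reader is nearly vertical in the image, centred at about (264,200), with saddle tops at rows 150 and 251.

```bash
python3 - <<'E'
from h import *
np.set_printoptions(precision=4,suppress=True)
c=cam("wrist")
S=[plane(c,p,.051) for p in [(237,149),(291,150),(239,250),(287,252)]]
a=(S[2]+S[3]-S[0]-S[1])/2; m=sum(S)/4; print("rest",m,np.linalg.norm(a),np.degrees(np.arctan2(a[1],a[0])))
b=plane(c,(266,119),.067);e=plane(c,(263,268),.067); print("reader",(b+e)/2,np.linalg.norm(e-b),np.degrees(np.arctan2(*(e-b)[1::-1])))
print(toolshift([*m[:2],.042]))
E
```

```text
rest [0.4268 0.3435 0.051 ] 0.09571219575589378 -19.61458597737152
reader [0.4183 0.3465 0.067 ] 0.12901354025656145 -20.118853822999455
(array([ -8. ,  12. , 102.1]), np.float64(160.13), array([ 0.55,  0.48,  1.89, -0.  ,  0.77, -0.67]), array([0.4151, 0.3349, 0.1441]))
```

Call:
{"method": "jog_arm", "body": {"motion": [[[-9, 11, 25], 0, 85], [[0, 0, 40], 0, 85], [[0, 0, 37], 0, 85], [[0, 0, 0], 0, 85]]}}

```text
time_s: 4.5
tool_pos: [0.4262, 0.3419, 0.0402]
ee_rot: [0.172, 0.985, -0.001, -0.002]
force: [-1.3, -0.0, 0.1]
finger_gap: 0.0847
gripper_force: 0.0
```

Call:
{"method": "jog_arm", "body": {"motion": [[[0, 0, 0], 0, 28], [[0, 0, 0], 0, 28], [[0, 0, 0], 0, 28], [[0, 0, 0], 0, 28], [[0, 0, 0], 0, 28]], "newtons": 60}}

```text
time_s: 5.12
tool_pos: [0.4273, 0.3428, 0.0433]
ee_rot: [0.171, 0.985, 0.001, 0.001]
force: [-1.7, -0.6, 9.1]
finger_gap: 0.0333
gripper_force: 59.7
```

Call:
{"method": "jog_arm", "body": {"motion": [[[0, 0, -40], 0, 28], [[0, 0, -40], 0, 28], [[-32, -14, 0], 0.188, 28], [[0, 0, 0], 0.188, 28], [[0, 0, 0], 0.188, 28]]}}

```text
time_s: 5.75
tool_pos: [0.4526, 0.3183, 0.1225]
ee_rot: [0.441, 0.898, 0.0, 0.0]
force: [-0.2, 0.2, -3.2]
finger_gap: 0.0334
gripper_force: 60.4
```

Call:
{"method": "jog_arm", "body": {"motion": [[[0, 0, 0], 0.188, 28], [[0, 0, 0], 0.188, 28], [[0, 0, 0], 0.188, 28], [[0, 0, 0], 0.188, 28], [[0, 0, 0], 0.08, 28]]}}

```text
time_s: 6.38
tool_pos: [0.4523, 0.3186, 0.1224]
ee_rot: [0.765, 0.645, 0.0, 0.0]
force: [0.2, 0.1, -1.8]
finger_gap: 0.033
gripper_force: 41.2
```

```bash
python3 - <<'E'
from h import *
np.set_printoptions(precision=4,suppress=True)
print(toolshift([.505,.271,.047]),r.sense()["finger_gap"])
c,im=pic("wrist","w3.png");print(r.look_for("wrist","reader"),r.look_for("wrist","label"))
E
```

```text
(array([-38.1,  59.9,  75.4]), np.float64(80.27), array([ 0.49,  0.54,  1.85, -0.  ,  0.75,  0.66]), array([0.4523, 0.3186, 0.1224])) 0.03303859229094055
[{'location': [0.4552, 0.3499, 0.1454], 'score': 0.97}] []
```

View pics/w3.png

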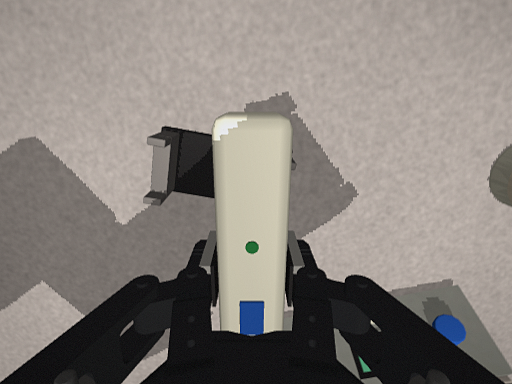

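The reader is held straight, with its rear end at (252,114).

```bash
python3 - <<'E'
from h import *
c=cam("wrist"); e=plane(c,(252,117),.143); m=plane(c,(252,247),.146); R=Ro.from_quat(r.sense()["ee_rot"]).as_matrix()
print(R.T@(e-r.sense()["tool_pos"]),R.T@(m-r.sense()["tool_pos"]),r.sense()["gripper_force"])
E
```

```text
[ 0.07508907  0.00076797 -0.0206909 ] [ 0.01828924  0.00077697 -0.02370437] 64.53659534454346
```

Call:
{"method": "jog_arm", "body": {"motion": [[[-10, 55, 0], 0, 28], [[-28, 5, 30], 0, 28], [[0, 0, 35], 0, 28], [[0, 0, 10], 0, 28], [[0, 0, 0], 0, 28]]}}

```text
time_s: 7.15
tool_pos: [0.5053, 0.2715, 0.047]
ee_rot: [0.763, 0.647, -0.0, -0.0]
force: [-0.2, 0.2, -1.5]
finger_gap: 0.0329
gripper_force: 64.8
```

Call:
{"method": "jog_arm", "body": {"motion": [[[0, 0, 0], 0, 28], [[0, 0, 0], 0, 28], [[0, 0, 0], 0, 28], [[0, 0, 0], 0, 28], [[0, 0, 0], 0, 28]]}}

```text
time_s: 7.78
tool_pos: [0.5053, 0.2713, 0.047]
ee_rot: [0.763, 0.646, 0.0, 0.0]
force: [-0.4, -0.7, -1.9]
finger_gap: 0.0331
gripper_force: 64.8
```

Call:
{"method": "jog_arm", "body": {"motion": [[[0, 0, 0], 0, 28], [[0, 0, 0], 0, 28], [[0, 0, 0], 0, 28], [[0, 0, 0], 0, 28], [[0, 0, 0], 0, 28]]}}

```text
time_s: 8.4
tool_pos: [0.5053, 0.2713, 0.0469]
ee_rot: [0.763, 0.646, 0.0, 0.0]
force: [-1.3, 0.6, -1.5]
finger_gap: 0.0329
gripper_force: 64.8
```

Call:
{"method": "jog_arm", "body": {"motion": [[[-3, 0, 0], 0.035, 28], [[0, 0, 0], 0, 28], [[0, 0, 0], 0, 28], [[0, 0, 0], 0, 28], [[0, 0, 0], 0, 28]]}}

```text
time_s: 9.02
tool_pos: [0.5048, 0.2683, 0.0469]
ee_rot: [0.774, 0.633, 0.0, 0.0]
force: [0.2, 0.3, -2.2]
finger_gap: 0.0332
gripper_force: 64.8
```

```bash
python3 - <<'E'
from h import *
c,im=pic("side","s1.png"); c2,im2=pic("scene","sc1.png"); print(r.sense()["gripper_force"],r.sense()["time_s"])
a=cv2.imread('pics/s1.png')[180:310,170:300]; b=cv2.imread('pics/sc1.png')[120:220,270:400]
cv2.imwrite('pics/crop2.png',np.hstack([cv2.resize(a,(400,400)),cv2.resize(b[:, :100],(400,400))]))
E
```

```text
64.78085517883301 9.125
```

View pics/crop2.png

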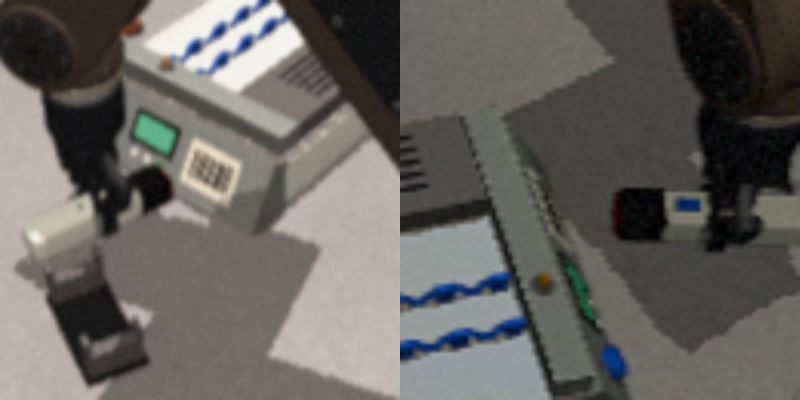

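The reader points at the label from about 5 cm away and stays clear of the rest. The first hold lasted about 1.25 s and was in tolerance. Next I take it back to the rest.

Call:
{"method": "jog_arm", "body": {"motion": [[[0, 0, -40], 0, 28], [[0, 0, -35], 0, 28], [[40, -40, 0], -0.188, 28], [[0, 0, 0], -0.188, 28], [[0, 0, 0], -0.188, 28]]}}

```text
time_s: 9.75
tool_pos: [0.4731, 0.3161, 0.1221]
ee_rot: [0.565, 0.825, 0.0, 0.0]
force: [-0.2, -1.2, -2.0]
finger_gap: 0.0331
gripper_force: 64.9
```

Call:
{"method": "jog_arm", "body": {"motion": [[[0, 0, 0], -0.188, 28], [[0, 0, 0], -0.188, 28], [[0, 0, 0], -0.188, 28], [[0, 0, 0], -0.188, 28], [[0, 0, 0], -0.125, 28]]}}

```text
time_s: 10.38
tool_pos: [0.4735, 0.3155, 0.1219]
ee_rot: [0.164, 0.987, -0.0, -0.0]
force: [-1.3, -0.2, -2.0]
finger_gap: 0.0331
gripper_force: 64.9
```

```bash
python3 - <<'E'
from h import *
np.set_printoptions(precision=4,suppress=True)
print(toolshift([.4273,.3428,.0433]),r.sense()["finger_gap"])
E
```

```text
(array([52.5, 11. , 78.6]), np.float64(161.17), array([ 0.47,  0.56,  1.82, -0.  ,  0.77, -0.77]), array([0.4735, 0.3155, 0.1219])) 0.03310677443565436
```

Call:
{"method": "jog_arm", "body": {"motion": [[[52, 11, 0], 0.016, 28], [[0, 0, 30], 0, 28], [[0, 0, 25], 0, 28], [[0, 0, 15], 0, 28], [[0, 0, 7], 0, 28]]}}

```text
time_s: 11.0
tool_pos: [0.4281, 0.3428, 0.0443]
ee_rot: [0.174, 0.985, -0.0, -0.0]
force: [-0.1, 0.1, -2.3]
finger_gap: 0.0331
gripper_force: 64.9
```

Call:
{"method": "jog_arm", "body": {"motion": [[[0, 0, 0], 0, 28], [[0, 0, 1], 0, 28]]}}

```text
time_s: 11.25
tool_pos: [0.4284, 0.3431, 0.0446]
ee_rot: [0.174, 0.985, 0.0, 0.0]
force: [0.5, -0.1, -2.0]
finger_gap: 0.033
gripper_force: 64.9
```

Call:
{"method": "jog_arm", "body": {"motion": [[[0, 0, 2], 0, 28], [[0, 0, 0], 0, 28], [[0, 0, 0], 0, 85], [[0, 0, 0], 0, 85], [[0, 0, 0], 0, 85]]}}

```text
time_s: 11.88
tool_pos: [0.4281, 0.3429, 0.0419]
ee_rot: [0.174, 0.985, 0.0, 0.0]
force: [-0.0, -0.3, 0.9]
finger_gap: 0.0843
gripper_force: 0.0
```

Call:
{"method": "jog_arm", "body": {"motion": [[[0, 0, -45], 0, 85], [[0, 0, -60], 0, 85], [[0, 0, -30], 0, 85], [[0, 0, 0], 0, 85]]}}

```text
time_s: 12.38
tool_pos: [0.4287, 0.3433, 0.1791]
ee_rot: [0.174, 0.985, 0.001, 0.002]
force: [-0.2, -0.0, -0.1]
finger_gap: 0.085
gripper_force: 0.0
```

```bash
python3 - <<'E'
from h import *
np.set_printoptions(precision=4,suppress=True)
print(toolshift([.48,-.20,.30]))
c,im=pic("wrist","w4.png")
for k in ["reader","rest"]: print(k,r.look_for("wrist",k))
r.read_camera("scene"); print([(np.round(d["location"],3).tolist(),round(d["score"],2)) for d in r.look_for("scene","tube1")])
E
```

```text
(array([-234.7, -492.5, -121.9]), np.float64(159.96), array([ 0.56,  0.45,  1.82, -0.  ,  0.87, -0.67]), array([0.4287, 0.3433, 0.1791]))
reader [{'location': [0.4173, 0.3442, 0.0622], 'score': 0.66}, {'location': [0.4456, 0.125, 0.0671], 'score': 0.2}]
rest [{'location': [0.429, 0.3271, 0.0053], 'score': 0.88}]
[([0.581, -0.294, 0.019], 0.69), ([0.777, 0.03, 0.017], 0.68), ([0.774, -0.155, 0.013], 0.67), ([0.45, -0.283, 0.02], 0.58), ([0.572, -0.378, 0.021], 0.54), ([0.442, -0.376, 0.016], 0.46), ([0.355, -0.462, 0.064], 0.39), ([0.441, 0.334, 0.069], 0.25)]
```

View pics/w4.png

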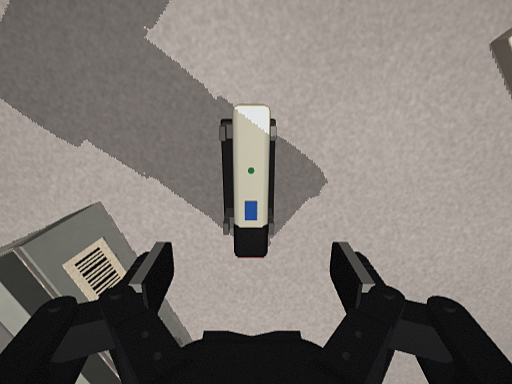

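The reader lies in its rest, centred at (251,180) between the saddles. Next the tubes.

Call:
{"method": "jog_arm", "body": {"motion": [[[0, 0, -60], 0, 60], [[-16, -54, -20], 0, 60], [[-25, -54, 0], 0, 60], [[-25, -54, 0], 0, 60], [[-25, -54, 0], 0, 60]]}}

```text
time_s: 13.25
tool_pos: [0.4393, 0.1071, 0.2563]
ee_rot: [0.174, 0.985, -0.0, -0.0]
force: [1.1, 0.1, 0.5]
finger_gap: 0.0601
gripper_force: 0.0
```

Call:
{"method": "jog_arm", "body": {"motion": [[[-25, -54, 0], 0, 60], [[-25, -54, 0], 0, 60], [[-25, -54, 0], -0.1, 60], [[-25, -54, 0], -0.1, 60], [[-25, -54, 0], -0.1, 60]]}}

```text
time_s: 13.88
tool_pos: [0.4818, -0.1868, 0.2561]
ee_rot: [0.024, 1.0, 0.0, -0.001]
force: [0.7, 0.1, -0.8]
finger_gap: 0.06
gripper_force: 0.0
```

Call:
{"method": "jog_arm", "body": {"motion": [[[0, 0, 0], 0, 60], [[0, 0, 0], 0, 60]]}}

```text
time_s: 14.12
tool_pos: [0.4815, -0.1845, 0.2559]
ee_rot: [0.026, 1.0, 0.001, -0.001]
force: [-0.1, 0.1, -0.4]
finger_gap: 0.06
gripper_force: 0.0
```

```bash
python3 - <<'E'
from h import *
np.set_printoptions(precision=4,suppress=True)
print(toolshift([.48,-.20,.30]))
c,im=pic("wrist","w5.png")
for k in ["tube1"]: print(k,[(np.round(d["location"],3).tolist(),round(d["score"],2)) for d in r.look_for("wrist",k)])
E
```

```text
(array([  0.8, -15.5, -44.1]), np.float64(177.07), array([-0.49,  0.32,  1.8 ,  0.  ,  1.02, -2.01]), array([ 0.4815, -0.1845,  0.2559]))
tube1 [([0.433, -0.374, 0.015], 0.94), ([0.748, -0.167, 0.012], 0.8), ([0.444, -0.284, 0.02], 0.71), ([0.554, -0.286, 0.022], 0.64), ([0.56, -0.376, 0.018], 0.58)]
```

View pics/w5.png

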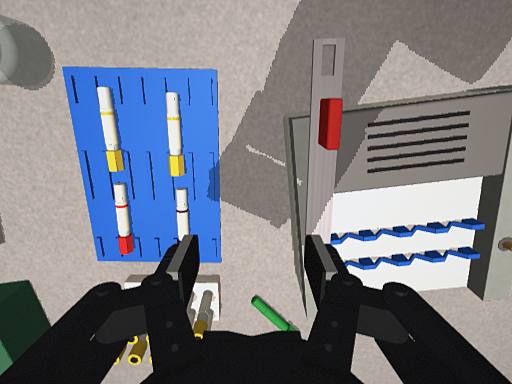

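Four tubes, caps towards +x: yellow A from (104,87) to (116,171), yellow B from (172,93) to (178,175), red from (119,183) to (126,253), and purple from (181,188), partly behind a finger. The bar's slot is at (329,60) and the red grip at (330,122).

```bash
python3 - <<'E'
from h import *
np.set_printoptions(precision=4,suppress=True)
c=cam("wrist")
for n,a,b in [("yA",(104,88),(116,170)),("yB",(172.5,94),(178,175)),("red",(119.5,184),(126,252))]:
    A,B=plane(c,a,.012),plane(c,b,.012); print(n,(A+B)/2,np.linalg.norm(B-A),np.degrees(np.arctan2(*(B-A)[1::-1])))
print("purple end",plane(c,(181,189),.012))
print("slot",plane(c,(329,60),.113),"grip top",[plane(c,p,.147) for p in ((320,98),(337,97),(322,142),(340,147))])
print([plane(c,p,.003) for p in((64,67),(217,69),(221,262),(97,260))])
print("comb1 ends",plane(c,(332,237),.098),plane(c,(484,222),.098),"comb2",plane(c,(345,263),.098),plane(c,(480,252),.098))
print("rail corner", plane(c,(285,117),.108),"cover corner",plane(c,(481,176),.108),plane(c,(333,191),.108),"bolt2",plane(c,(502,245),.124))
E
```

```text
yA [ 0.435  -0.3708  0.012 ] 0.10884618060586698 -3.5913583210492948
yB [ 0.4467 -0.284   0.012 ] 0.10889441637207666 -3.909447939527862
red [ 0.5656 -0.3795  0.012 ] 0.11161523740239906 -6.266393704332746
purple end [ 0.5221 -0.2862  0.012 ]
slot [ 0.3726 -0.1057  0.113 ] grip top [array([ 0.4049, -0.121 ,  0.147 ]), array([ 0.4048, -0.1068,  0.147 ]), array([ 0.4418, -0.1182,  0.147 ]), array([ 0.447 , -0.1022,  0.147 ])]
[array([ 0.3525, -0.4178,  0.003 ]), array([ 0.3646, -0.221 ,  0.003 ]), array([ 0.6524, -0.2402,  0.003 ]), array([ 0.6386, -0.4402,  0.003 ])]
comb1 ends [ 0.5633 -0.0907  0.098 ] [0.5526 0.0853 0.098 ] comb2 [ 0.5999 -0.0733  0.098 ] [0.5927 0.0891 0.098 ]
rail corner [ 0.4217 -0.146   0.108 ] cover corner [0.4929 0.0615 0.108 ] [ 0.5019 -0.095   0.108 ] bolt2 [0.568  0.0875 0.124 ]
```

Call:
{"method": "jog_arm", "body": {"motion": [[[-24, 52, 0], 0, 40], [[-24, 52, 0], 0, 40], [[-24, 52, 0], -0.055, 40], [[-20, 20, 0], -0.055, 40], [[0, 0, 0], 0, 40]]}}

```text
time_s: 14.85
tool_pos: [0.5818, -0.0097, 0.2567]
ee_rot: [-0.032, 0.999, 0.0, -0.0]
force: [0.2, -0.3, -0.8]
finger_gap: 0.04
gripper_force: 0.0
```

```bash
python3 - <<'E'
from h import *
np.set_printoptions(precision=4,suppress=True)
print(toolshift([.58,0,.26]))
c,im=pic("wrist","w6.png")
E
```

```text
(array([ 1.2,  9.8, -3.3]), np.float64(-176.32), array([-0.13,  0.41,  1.65,  0.  ,  1.08, -1.77]), array([ 0.5818, -0.0097,  0.2567]))
```

View pics/w6.png

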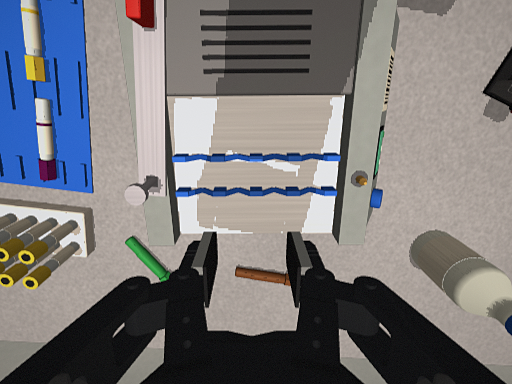

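The cradle combs run along rows 157 and 190 between columns 173 and 340. The second bolt's tip is at (361,180), the pivot head at (135,193), and the rail ends at (150,245), (176,244), (339,244) and (366,243).

```bash
python3 - <<'E'
from h import *
np.set_printoptions(precision=4,suppress=True)
c=cam("wrist"); im=cv2.imread('pics/w6.png').astype(int)
obs=[((.04,.11,.125),(361,181)),((.04,-.11,.158),(135,193)),((.12,-.125,.108),(150,245)),((.12,-.095,.108),(176,244)),((.12,.095,.108),(339,244)),((.12,.125,.108),(366,243)),((-.045,.095,.108),(358,95))]
p,e=fitmix(c,obs); print(p,np.degrees(p[2])); print(e)
m=(im[:,:,0]>im[:,:,2]*2)&(im[:,:,0]>80)&(im[:,:,1]<im[:,:,0]*.7)
for lo,hi in((145,172),(178,205)):
    ys,xs=np.nonzero(m[lo:hi,165:345]); xs+=165; ys+=lo
    print(xs.min(),xs.max(),[(x,ys[xs==x].min(),ys[xs==x].max()) for x in range(xs.min(),xs.max(),6)])
for X in [(.02,-.084,.098),(.02,0,.098),(.02,.084,.098),(.06,-.084,.098),(.06,0,.098),(.06,.084,.098)]: print(X,proj(c,mix(p,X)))
E
```

```text
[ 0.5417 -0.0055  0.064 ] 3.6659926357562704
[[ 6.3426  1.0568]
 [ 0.7462  0.4096]
 [-0.7332 -0.6356]
 [-0.7989  0.3077]
 [ 0.464  -0.0511]
 [-0.5978  0.8922]
 [-1.6952 -2.0821]]
172 340 [(172, np.int64(157), np.int64(161)), (178, np.int64(154), np.int64(161)), (184, np.int64(154), np.int64(161)), (190, np.int64(156), np.int64(160)), (196, np.int64(155), np.int64(159)), (202, np.int64(155), np.int64(159)), (208, np.int64(156), np.int64(160)), (214, np.int64(156), np.int64(161)), (220, np.int64(156), np.int64(161)), (226, np.int64(156), np.int64(160)), (232, np.int64(155), np.int64(159)), (238, np.int64(155), np.int64(158)), (244, np.int64(155), np.int64(159)), (250, np.int64(156), np.int64(160)), (256, np.int64(156), np.int64(160)), (262, np.int64(156), np.int64(160)), (268, np.int64(155), np.int64(159)), (274, np.int64(154), np.int64(157)), (280, np.int64(155), np.int64(159)), (286, np.int64(156), np.int64(160)), (292, np.int64(155), np.int64(160)), (298, np.int64(155), np.int64(160)), (304, np.int64(155), np.int64(159)), (310, np.int64(154), np.int64(157)), (316, np.int64(154), np.
[... 671 characters left out ...]
 np.int64(195)), (265, np.int64(190), np.int64(194)), (271, np.int64(188), np.int64(192)), (277, np.int64(188), np.int64(192)), (283, np.int64(190), np.int64(194)), (289, np.int64(191), np.int64(195)), (295, np.int64(191), np.int64(195)), (301, np.int64(190), np.int64(194)), (307, np.int64(188), np.int64(191)), (313, np.int64(188), np.int64(192)), (319, np.int64(189), np.int64(193)), (325, np.int64(188), np.int64(195)), (331, np.int64(190), np.int64(195))]
(0.02, -0.084, 0.098) [179.5383 157.3471]
(0.02, 0, 0.098) [257.5668 157.1739]
(0.02, 0.084, 0.098) [335.6002 157.0007]
(0.06, -0.084, 0.098) [182.5496 192.4479]
(0.06, 0, 0.098) [257.3917 192.2828]
(0.06, 0.084, 0.098) [332.2382 192.1178]
```

```bash
python3 - <<'E'
from h import *
np.set_printoptions(precision=4,suppress=True)
c=cam("wrist"); im=cv2.imread('pics/w6.png').astype(int)
A,B=plane(c,(42,98),.012),plane(c,(48,179),.012); print((A+B)/2,np.linalg.norm(B-A),np.degrees(np.arctan2(*(B-A)[1::-1])))
b=im[165:200,345:380]; m=(b[:,:,2]>b[:,:,0]*1.7)&(b[:,:,2]>90); ys,xs=np.nonzero(m); print("brass",xs.min()+345,xs.max()+345,ys.min()+165,ys.max()+165,xs.mean()+345,ys.mean()+165)
print("bolt base/top",proj(c,mix((.5425,-.007,.064),(.04,.11,.108))),proj(c,mix((.5425,-.007,.064),(.04,.11,.125))))
print(toolshift([*((A+B)/2)[:2],.20]))
E
```

```text
[ 0.5743 -0.2923  0.012 ] 0.1113367164873384 -5.6524071667575075
brass 359 366 176 184 362.5192307692308 180.71153846153845
bolt base/top [359.4367 177.9837] [365.7177 182.6841]
(array([  24.4, -280.4,   56.7]), np.float64(-176.43), array([-0.13,  0.41,  1.65, -0.  ,  1.08, -1.77]), array([ 0.5812, -0.0109,  0.2567]))
```

Call:
{"method": "jog_arm", "body": {"motion": [[[5, -56, 0], 0, 45], [[5, -56, 0], 0, 45], [[5, -56, 0], 0, 45], [[5, -56, 0], 0, 45], [[4, -56, 0], 0.14, 45]]}}

```text
time_s: 15.52
tool_pos: [0.5731, -0.2954, 0.2573]
ee_rot: [0.042, 0.999, -0.0, 0.0]
force: [0.9, 0.7, -0.1]
finger_gap: 0.0449
gripper_force: 0.0
```

Call:
{"method": "jog_arm", "body": {"motion": [[[0, 0, 60], 0, 45], [[0, 0, 60], 0, 45], [[0, 0, 40], 0, 45], [[0, 0, 0], 0, 45]]}}

```text
time_s: 16.02
tool_pos: [0.5726, -0.2929, 0.0947]
ee_rot: [0.041, 0.999, 0.001, -0.002]
force: [0.6, -0.3, 0.5]
finger_gap: 0.0447
gripper_force: 0.0
```

```bash
python3 - <<'E'
from h import *
np.set_printoptions(precision=4,suppress=True)
print(toolshift([.5743,-.2923,.014]))
c,im=pic("wrist","w7.png")
print([(np.round(d["location"],3).tolist(),round(d["score"],2)) for d in r.look_for("wrist","tube2")])
im=im.astype(int); 
m=(im[:,:,0]>110)&(im[:,:,2]>90)&(abs(im[:,:,0]-im[:,:,2])<60); m=m.astype(np.uint8)
n,l,s,ce=cv2.connectedComponentsWithStats(m)
print([(s[i].tolist(),ce[i].round().tolist()) for i in range(1,n) if s[i][4]>400])
E
```

```text
(array([-2. ,  0.5, 80.7]), np.float64(175.35), array([-0.58,  0.68,  1.64, -0.  ,  0.83, -2.07]), array([ 0.5726, -0.2929,  0.0947]))
[([0.455, -0.375, 0.018], 0.89), ([0.56, -0.379, 0.016], 0.71), ([0.465, -0.288, 0.022], 0.67), ([0.566, -0.291, 0.022], 0.56)]
[([0, 0, 166, 362, 26375], [41.0, 191.0]), ([102, 0, 34, 61, 1493], [119.0, 28.0]), ([232, 0, 25, 66, 1525], [245.0, 32.0]), ([312, 0, 200, 384, 57783], [418.0, 161.0]), ([127, 129, 25, 42, 858], [139.0, 150.0]), ([241, 136, 21, 42, 790], [251.0, 157.0]), ([131, 174, 26, 56, 1102], [145.0, 201.0]), ([241, 180, 21, 55, 993], [251.0, 206.0]), ([200, 270, 104, 66, 5614], [251.0, 302.0]), ([343, 329, 48, 55, 1296], [360.0, 361.0]), ([113, 330, 48, 54, 1251], [143.0, 360.0])]
```

Call:
{"method": "jog_arm", "body": {"motion": [[[-2, 0, 45], 0, 45], [[0, 0, 34], 0, 45], [[0, 0, 0], 0, 45]]}}

```text
time_s: 16.5
tool_pos: [0.5763, -0.2935, 0.0183]
ee_rot: [0.04, 0.999, 0.0, -0.0]
force: [0.2, -0.6, 0.7]
finger_gap: 0.0448
gripper_force: 0.0
```

Call:
{"method": "jog_arm", "body": {"motion": [[[0, 0, 0], 0, 12], [[0, 0, 0], 0, 12], [[0, 0, 0], 0, 12]], "newtons": 35}}

```text
time_s: 16.88
tool_pos: [0.5774, -0.2942, 0.0205]
ee_rot: [0.04, 0.999, -0.001, 0.002]
force: [-0.7, 0.3, 9.0]
finger_gap: 0.0136
gripper_force: 34.1
```

Call:
{"method": "jog_arm", "body": {"motion": [[[0, 0, 0], 0, 45], [[0, 0, 0], 0, 45], [[0, 0, 6], 0, 45], [[0, 0, 0], 0, 45]]}}

```text
time_s: 17.38
tool_pos: [0.5762, -0.2933, 0.0113]
ee_rot: [0.04, 0.999, 0.0, -0.0]
force: [0.2, -0.2, 0.3]
finger_gap: 0.045
gripper_force: 0.0
```

Call:
{"method": "jog_arm", "body": {"motion": [[[0, 0, 0], 0, 12], [[0, 0, 0], 0, 12], [[0, 0, 0], 0, 12]], "newtons": 35}}

```text
time_s: 17.75
tool_pos: [0.5765, -0.2935, 0.012]
ee_rot: [0.04, 0.999, -0.0, 0.0]
force: [-0.4, 0.8, 0.7]
finger_gap: 0.0146
gripper_force: 34.1
```

Call:
{"method": "jog_arm", "body": {"motion": [[[0, 0, -40], 0, 12], [[0, 0, -60], 0, 12], [[0, 0, -60], 0, 12], [[0, 0, -45], 0, 12], [[4, 58, 0], 0, 12]]}}

```text
time_s: 18.38
tool_pos: [0.5781, -0.2377, 0.2206]
ee_rot: [0.042, 0.999, -0.002, 0.003]
force: [0.6, 1.2, -0.9]
finger_gap: 0.0143
gripper_force: 34.2
```

Call:
{"method": "jog_arm", "body": {"motion": [[[5, 59, 0], 0, 12], [[5, 59, 0], 0, 12], [[4, 59, 0], 0, 12], [[4, 59, 0], 0, 12], [[4, 57, 0], -0.145, 12]]}}

```text
time_s: 19.0
tool_pos: [0.5782, 0.0604, 0.2171]
ee_rot: [-0.034, 0.999, -0.0, 0.0]
force: [2.4, 0.5, -0.2]
finger_gap: 0.0148
gripper_force: 34.3
```

Call:
{"method": "jog_arm", "body": {"motion": [[[0, 0, 20], 0, 12], [[0, 0, 0], 0, 12], [[0, 0, 0], 0, 12]]}}

```text
time_s: 19.38
tool_pos: [0.5787, 0.0579, 0.1975]
ee_rot: [-0.032, 0.999, -0.0, 0.0]
force: [-0.6, 0.2, 0.7]
finger_gap: 0.0147
gripper_force: 34.3
```

```bash
python3 - <<'E'
from h import *
np.set_printoptions(precision=4,suppress=True)
print(toolshift([.5784,.0585,.097]),r.sense()["finger_gap"],r.sense()["gripper_force"])
c,im=pic("wrist","w8.png")
E
```

```text
(array([  0.4,   0.6, 100.5]), np.float64(-176.32), array([-0.01,  0.47,  1.72, -0.  ,  0.95, -1.65]), array([0.5787, 0.0579, 0.1975])) 0.014694352123233506 34.29818093776703
```

View pics/w8.png

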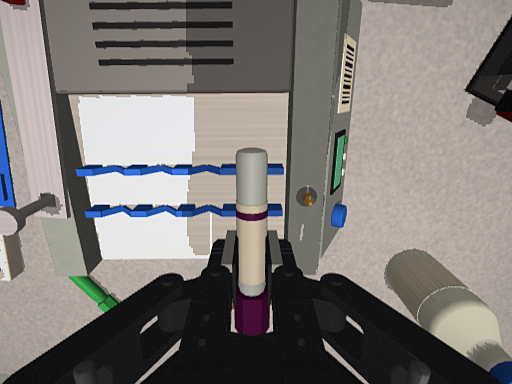

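Purple is held straight, at column 251, above the far groove.

Call:
{"method": "jog_arm", "body": {"motion": [[[0, 0, 50], 0, 12], [[0, 0, 35], 0, 12], [[0, 0, 14], 0, 12], [[0, 0, 0], 0, 12], [[0, 0, 0], 0, 12]]}}

```text
time_s: 20.05
tool_pos: [0.5793, 0.0583, 0.0994]
ee_rot: [-0.032, 0.999, -0.0, 0.001]
force: [-0.3, 0.1, 0.1]
finger_gap: 0.0144
gripper_force: 34.3
```

Call:
{"method": "jog_arm", "body": {"motion": [[[0, 0, 0], 0, 26], [[0, 0, 0], 0, 26], [[0, 0, -30], 0, 26], [[0, 0, -60], 0, 45], [[0, 0, -35], 0, 45]]}}

```text
time_s: 20.68
tool_pos: [0.5789, 0.0585, 0.226]
ee_rot: [-0.033, 0.999, -0.0, 0.001]
force: [-0.1, -0.3, 0.6]
finger_gap: 0.0449
gripper_force: 0.0
```

```bash
python3 - <<'E'
from h import *
np.set_printoptions(precision=4,suppress=True)
c,im=pic("wrist","w9.png"); p=(.5425,-.007,.064)
print("expect tube ends",[proj(c,mix(p,(.04+d,.063,.095))).round() for d in(-.055,0,.055)])
print([(np.round(d["location"],3).tolist(),round(d["score"],2)) for d in r.look_for("wrist","tube2")])
print(toolshift([.4467,-.284,.25]))
r.read_camera("scene"); print([(np.round(d["location"],3).tolist(),round(d["score"],2)) for d in r.look_for("scene","tube2")])
E
```

```text
expect tube ends [array([250., 125.]), array([250., 181.]), array([250., 230.])]
[([0.756, -0.157, 0.015], 0.84), ([0.573, 0.06, 0.105], 0.82), ([0.774, 0.046, 0.017], 0.81)]
(array([ 155. , -333.1,  -23.7]), np.float64(-176.25), array([-0.01,  0.44,  1.68, -0.  ,  1.01, -1.65]), array([0.5798, 0.0586, 0.2273]))
[([0.441, -0.375, 0.016], 0.73), ([0.458, -0.285, 0.02], 0.69), ([0.573, -0.376, 0.018], 0.65), ([0.774, -0.151, 0.014], 0.53), ([0.781, 0.03, 0.016], 0.48), ([0.586, 0.054, 0.1], 0.46), ([0.443, 0.338, 0.069], 0.41)]
```

Call:
{"method": "jog_arm", "body": {"motion": [[[26, -56, 0], 0, 45], [[26, -56, 0], 0, 45], [[26, -55, 0], 0, 45], [[26, -55, 0], 0, 45], [[26, -55, 0], 0, 45]]}}

```text
time_s: 21.5
tool_pos: [0.4655, -0.2278, 0.2217]
ee_rot: [-0.033, 0.999, 0.001, -0.001]
force: [2.1, 0.7, -0.3]
finger_gap: 0.0449
gripper_force: 0.0
```

Call:
{"method": "jog_arm", "body": {"motion": [[[25, -55, 0], 0.133, 45], [[0, 0, 50], 0, 45], [[0, 0, 60], 0, 45], [[0, 0, 25], 0, 45], [[0, 0, 0], 0, 45]]}}

```text
time_s: 22.12
tool_pos: [0.4443, -0.2821, 0.0855]
ee_rot: [0.034, 0.999, 0.002, -0.002]
force: [0.9, 0.1, -0.8]
finger_gap: 0.0454
gripper_force: 0.0
```

```bash
cat >> h.py <<'E'
def tubecheck(f):
    c,im=pic("wrist",f); im=im.astype(int); a=im[60:260,195:310]
    m=(a[:,:,0]>110)&(a[:,:,2]<.8*a[:,:,0]+0)|((a[:,:,0]>110)&(a.max(2)-a.min(2)<70))
    n,l,s,ce=cv2.connectedComponentsWithStats(m.astype(np.uint8))
    for i in range(1,n):
        if s[i][4]>250:
            ys,xs=np.nonzero(l==i); k=np.polyfit(ys,xs,1); y0,y1=ys.min()+60,ys.max()+60
            print("rows",y0,y1,"cols at ends",[round(np.polyval(k,y-60)+195,1) for y in(y0,y1)],"area",s[i][4],[plane(c,(np.polyval(k,y-60)+195,y),.014).round(4) for y in (y0,y1)])
E
python3 - <<'E'
from h import *
np.set_printoptions(precision=4,suppress=True)
print(toolshift([.4467,-.284,.0125])); tubecheck("w10.png")
print([(np.round(d["location"],3).tolist(),round(d["score"],2)) for d in r.look_for("wrist","tube2")])
E
```

```text
(array([-2.8, -2. , 72.9]), np.float64(176.11), array([-0.69,  0.57,  1.94,  0.  ,  0.63, -2.19]), array([ 0.4443, -0.2821,  0.0855]))
rows 60 92 cols at ends [np.float64(252.0), np.float64(252.0)] area 3795 [array([ 0.3399, -0.273 ,  0.014 ]), array([ 0.3604, -0.2744,  0.014 ])]
rows 134 259 cols at ends [np.float64(244.4), np.float64(245.2)] area 2708 [array([ 0.3891, -0.282 ,  0.014 ]), array([ 0.4945, -0.2894,  0.014 ])]
[([0.431, -0.372, 0.016], 0.74), ([0.344, -0.436, 0.017], 0.7), ([0.442, -0.288, 0.022], 0.65), ([0.577, -0.382, 0.02], 0.59)]
```

Call:
{"method": "jog_arm", "body": {"motion": [[[0, -4, 40], 0, 45], [[0, 0, 34], 0, 45], [[0, 0, 0], 0, 45]]}}

```text
time_s: 22.6
tool_pos: [0.4449, -0.2866, 0.0135]
ee_rot: [0.034, 0.999, 0.001, -0.001]
force: [0.2, -0.2, 0.0]
finger_gap: 0.0451
gripper_force: 0.0
```

Call:
{"method": "jog_arm", "body": {"motion": [[[0, 0, 0], 0, 12], [[0, 0, 0], 0, 12], [[0, 0, 0], 0, 12]], "newtons": 35}}

```text
time_s: 22.98
tool_pos: [0.4459, -0.2874, 0.0157]
ee_rot: [0.034, 0.999, -0.001, 0.001]
force: [-1.8, 0.9, 7.5]
finger_gap: 0.0143
gripper_force: 34.2
```

Call:
{"method": "jog_arm", "body": {"motion": [[[0, 0, -40], 0, 12], [[0, 0, -60], 0, 12], [[0, 0, -60], 0, 12], [[0, 0, -45], 0, 12], [[-19, 52, 0], 0, 12]]}}

```text
time_s: 23.6
tool_pos: [0.4684, -0.2383, 0.2236]
ee_rot: [0.036, 0.999, -0.002, 0.004]
force: [0.7, 0.1, -1.9]
finger_gap: 0.0143
gripper_force: 34.5
```

Call:
{"method": "jog_arm", "body": {"motion": [[[-19, 52, 0], 0, 12], [[-19, 52, 0], 0, 12], [[-19, 52, 0], 0, 12], [[-19, 52, 0], 0, 12], [[-19, 53, 0], -0.133, 12]]}}

```text
time_s: 24.22
tool_pos: [0.5806, 0.0195, 0.2203]
ee_rot: [-0.034, 0.999, -0.0, 0.001]
force: [0.2, -0.4, -0.7]
finger_gap: 0.0142
gripper_force: 34.5
```

Call:
{"method": "jog_arm", "body": {"motion": [[[0, 0, 20], 0, 12], [[0, 0, 0], 0, 12], [[0, 0, 0], 0, 12]]}}

```text
time_s: 24.6
tool_pos: [0.5802, 0.0172, 0.2]
ee_rot: [-0.032, 0.999, -0.0, 0.001]
force: [-0.1, -0.6, -0.1]
finger_gap: 0.0141
gripper_force: 34.5
```

```bash
python3 - <<'E'
from h import *
np.set_printoptions(precision=4,suppress=True)
print(toolshift([.5811,.0166,.099]),r.sense()["finger_gap"],r.sense()["gripper_force"])
c,im=pic("wrist","w11.png"); im=im.astype(int)
for y in range(140,300,20): 
    row=im[y,225:285]; m=np.nonzero((row[:,0]>70)&(row.max(1)-row.min(1)<70))[0]; print(y,[tuple(im[y,x]) for x in (230,251,272)])
E
```

```text
(array([ -0.7,  -0.6, 101. ]), np.float64(-176.31), array([-0.08,  0.47,  1.72, -0.  ,  0.95, -1.72]), array([0.5802, 0.0172, 0.2   ])) 0.014092177175569709 34.49313461780548
140 [(np.int64(193), np.int64(180), np.int64(168)), (np.int64(192), np.int64(179), np.int64(167)), (np.int64(191), np.int64(179), np.int64(167))]
160 [(np.int64(182), np.int64(171), np.int64(159)), (np.int64(187), np.int64(185), np.int64(174)), (np.int64(185), np.int64(174), np.int64(163))]
180 [(np.int64(187), np.int64(176), np.int64(164)), (np.int64(183), np.int64(182), np.int64(173)), (np.int64(189), np.int64(177), np.int64(163))]
200 [(np.int64(183), np.int64(170), np.int64(160)), (np.int64(184), np.int64(184), np.int64(174)), (np.int64(184), np.int64(172), np.int64(160))]
220 [(np.int64(188), np.int64(177), np.int64(163)), (np.int64(205), np.int64(192), np.int64(166)), (np.int64(187), np.int64(175), np.int64(163))]
240 [(np.int64(79), np.int64(77), np.int64(74)), (np.int64(206), np.int64(191), np.int64(167)), (np.int64(82), np.int64(80), np.int64(75))]
260 [(np.int64(79), np.int64(79), np.int64(75)), (np.int64(204), np.int64(188), np.int64(163)), (np.int64(86), np.int64(83), np.int64(80))]
280 [(np.int64(19), np.int64(18), np.int64(20)), (np.int64(175), np.int64(173), np.int64(164)), (np.int64(14), np.int64(14), np.int64(15))]
```

Tube held straight. Lower and release.

Call:
{"method": "jog_arm", "body": {"motion": [[[0, 0, 50], 0, 12], [[0, 0, 35], 0, 12], [[0, 0, 15], 0, 12], [[0, 0, 0], 0, 12], [[0, 0, 0], 0, 12]]}}

```text
time_s: 25.28
tool_pos: [0.5808, 0.0173, 0.1]
ee_rot: [-0.032, 0.999, -0.0, 0.001]
force: [1.6, 0.3, -0.9]
finger_gap: 0.0143
gripper_force: 35.8
```

Call:
{"method": "jog_arm", "body": {"motion": [[[0, 0, 0], 0, 26], [[0, 0, 0], 0, 26], [[0, 0, -30], 0, 26], [[0, 0, -60], 0, 45], [[0, 0, -35], 0, 45]]}}

```text
time_s: 25.9
tool_pos: [0.5804, 0.0177, 0.2268]
ee_rot: [-0.033, 0.999, -0.0, 0.001]
force: [0.1, 0.4, -0.7]
finger_gap: 0.0452
gripper_force: 0.0
```

```bash
python3 - <<'E'
from h import *
np.set_printoptions(precision=4,suppress=True)
c,im=pic("wrist","w12.png")
print([(np.round(d["location"],3).tolist(),round(d["score"],2)) for d in r.look_for("wrist","tube2")])
print(toolshift([.5656,-.3795,.25]))
r.read_camera("scene"); print([(np.round(d["location"],3).tolist(),round(d["score"],2)) for d in r.look_for("scene","tube2")])
E
```

```text
[([0.571, 0.062, 0.103], 0.95), ([0.744, -0.168, 0.013], 0.94), ([0.775, 0.034, 0.017], 0.82), ([0.578, 0.016, 0.104], 0.78)]
(array([  41.4, -395.4,  -21.8]), np.float64(-176.25), array([-0.08,  0.44,  1.69,  0.  ,  1.01, -1.72]), array([0.5813, 0.0177, 0.2281]))
[([0.574, -0.377, 0.022], 0.76), ([0.595, 0.014, 0.1], 0.76), ([0.441, -0.376, 0.013], 0.71), ([0.779, 0.031, 0.021], 0.71), ([0.772, -0.154, 0.013], 0.6), ([0.584, 0.055, 0.101], 0.46)]
```

Call:
{"method": "jog_arm", "body": {"motion": [[[6, -56, 0], 0, 45], [[6, -57, 0], 0, 45], [[6, -57, 0], 0, 45], [[6, -57, 0], 0, 45], [[6, -56, 0], 0, 45]]}}

```text
time_s: 26.72
tool_pos: [0.5679, -0.2683, 0.2223]
ee_rot: [-0.033, 0.999, 0.001, -0.001]
force: [1.6, 0.6, 0.7]
finger_gap: 0.0449
gripper_force: 0.0
```

Call:
{"method": "jog_arm", "body": {"motion": [[[6, -56, 0], 0, 45], [[5, -56, 30], 0.155, 45], [[0, 0, 60], 0, 45], [[0, 0, 48], 0, 45], [[0, 0, 0], 0, 45]]}}

```text
time_s: 27.35
tool_pos: [0.5631, -0.3767, 0.0818]
ee_rot: [0.045, 0.999, 0.003, -0.004]
force: [-0.4, 0.2, 0.3]
finger_gap: 0.045
gripper_force: 0.0
```

```bash
python3 - <<'E'
from h import *
np.set_printoptions(precision=4,suppress=True)
print(toolshift([.5656,-.3795,.0125])); tubecheck("w13.png")
print([(np.round(d["location"],3).tolist(),round(d["score"],2)) for d in r.look_for("wrist","tube2")])
E
```

```text
(array([-3.3, -2.9, 69.2]), np.float64(174.84), array([-0.69,  0.74,  1.55,  0.  ,  0.86, -2.17]), array([ 0.5631, -0.3767,  0.0818]))
rows 60 107 cols at ends [np.float64(240.1), np.float64(241.8)] area 1439 [array([ 0.4583, -0.3732,  0.014 ]), array([ 0.4884, -0.3752,  0.014 ])]
rows 135 259 cols at ends [np.float64(244.1), np.float64(245.0)] area 2698 [array([ 0.5079, -0.3754,  0.014 ]), array([ 0.6104, -0.3848,  0.014 ])]
[([0.731, -0.177, 0.014], 0.89), ([0.559, -0.38, 0.02], 0.72), ([0.46, -0.375, 0.019], 0.56)]
```

Call:
{"method": "jog_arm", "body": {"motion": [[[0, -4, 40], 0, 45], [[0, 0, 31], 0, 45], [[0, 0, 0], 0, 45]]}}

```text
time_s: 27.82
tool_pos: [0.5647, -0.3819, 0.0159]
ee_rot: [0.045, 0.999, 0.0, -0.0]
force: [-0.5, -0.2, -0.2]
finger_gap: 0.0449
gripper_force: 0.0
```

Call:
{"method": "jog_arm", "body": {"motion": [[[0, 0, 0], 0, 12], [[0, 0, 0], 0, 12], [[0, 0, 0], 0, 12]], "newtons": 35}}

```text
time_s: 28.2
tool_pos: [0.5656, -0.3827, 0.018]
ee_rot: [0.045, 0.999, -0.001, 0.001]
force: [-1.2, 1.2, 6.6]
finger_gap: 0.0141
gripper_force: 34.1
```

Call:
{"method": "jog_arm", "body": {"motion": [[[0, 0, 0], 0, 40], [[0, 0, 0], 0, 40], [[0, 0, 3], 0, 40], [[0, 0, 0], 0, 40]]}}

```text
time_s: 28.7
tool_pos: [0.5645, -0.382, 0.0121]
ee_rot: [0.045, 0.999, 0.0, -0.0]
force: [-0.2, -0.2, 0.3]
finger_gap: 0.0399
gripper_force: 0.0
```

Call:
{"method": "jog_arm", "body": {"motion": [[[0, 0, 0], 0, 12], [[0, 0, 0], 0, 12], [[0, 0, 0], 0, 12]], "newtons": 35}}

```text
time_s: 29.08
tool_pos: [0.5647, -0.3821, 0.0125]
ee_rot: [0.045, 0.999, -0.0, 0.0]
force: [-0.0, -0.1, 0.9]
finger_gap: 0.0143
gripper_force: 34.1
```

Call:
{"method": "jog_arm", "body": {"motion": [[[0, 0, -40], 0, 12], [[0, 0, -60], 0, 12], [[0, 0, -60], 0, 12], [[0, 0, -45], 0, 12], [[2, 59, 0], 0, 12]]}}

```text
time_s: 29.7
tool_pos: [0.5686, -0.3257, 0.2212]
ee_rot: [0.047, 0.999, -0.002, 0.003]
force: [0.6, 0.8, -1.5]
finger_gap: 0.0147
gripper_force: 34.2
```

Call:
{"method": "jog_arm", "body": {"motion": [[[3, 60, 0], 0, 12], [[2, 60, 0], 0, 12], [[2, 60, 0], 0, 12], [[2, 60, 0], 0, 12], [[2, 58, 0], -0.155, 12]]}}

```text
time_s: 30.32
tool_pos: [0.5836, -0.0234, 0.2177]
ee_rot: [-0.034, 0.999, -0.0, 0.0]
force: [0.5, 0.6, -0.4]
finger_gap: 0.0145
gripper_force: 34.3
```

Call:
{"method": "jog_arm", "body": {"motion": [[[0, 0, 20], 0, 12], [[0, 0, 0], 0, 12], [[0, 0, 0], 0, 12]]}}

```text
time_s: 30.7
tool_pos: [0.5839, -0.026, 0.198]
ee_rot: [-0.032, 0.999, -0.0, 0.0]
force: [0.1, -0.9, -0.1]
finger_gap: 0.0145
gripper_force: 34.3
```

```bash
python3 - <<'E'
from h import *
np.set_printoptions(precision=4,suppress=True)
print(toolshift([.5837,-.0254,.098]),r.sense()["finger_gap"],r.sense()["gripper_force"])
r.read_camera("wrist")
print([(np.round(d["location"],3).tolist(),round(d["score"],2)) for d in r.look_for("wrist","tube2")])
E
```

```text
(array([  0.2,   0.6, 100. ]), np.float64(-176.32), array([-0.16,  0.48,  1.71, -0.  ,  0.95, -1.79]), array([ 0.5839, -0.026 ,  0.198 ])) 0.014473220370233185 34.298386573791504
[([0.574, -0.024, 0.201], 0.93), ([0.736, -0.175, 0.014], 0.78), ([0.572, 0.06, 0.104], 0.59), ([0.576, 0.011, 0.102], 0.59)]
```

Call:
{"method": "jog_arm", "body": {"motion": [[[0, 0, 50], 0, 12], [[0, 0, 35], 0, 12], [[0, 0, 14], 0, 12], [[0, 0, 0], 0, 12], [[0, 0, 0], 0, 12]]}}

```text
time_s: 31.42
tool_pos: [0.5843, -0.0256, 0.0999]
ee_rot: [-0.032, 0.999, -0.0, 0.001]
force: [0.2, 0.1, -0.1]
finger_gap: 0.0145
gripper_force: 34.4
```

Call:
{"method": "jog_arm", "body": {"motion": [[[0, 0, 0], 0, 26], [[0, 0, 0], 0, 26], [[0, 0, -30], 0, 26], [[0, 0, -60], 0, 45], [[0, 0, -35], 0, 45]]}}

```text
time_s: 32.05
tool_pos: [0.5841, -0.0253, 0.2266]
ee_rot: [-0.033, 0.999, -0.0, 0.001]
force: [-0.9, -0.1, 0.4]
finger_gap: 0.0445
gripper_force: 0.0
```

```bash
python3 - <<'E'
from h import *
np.set_printoptions(precision=4,suppress=True)
c,im=pic("wrist","w14.png")
print([(np.round(d["location"],3).tolist(),round(d["score"],2)) for d in r.look_for("wrist","tube2")])
print(toolshift([.435,-.371,.25]))
r.read_camera("scene"); print([(np.round(d["location"],3).tolist(),round(d["score"],2)) for d in r.look_for("scene","tube2")])
E
```

```text
[([0.772, 0.016, 0.014], 0.97), ([0.572, 0.057, 0.106], 0.89), ([0.74, -0.169, 0.011], 0.89), ([0.577, 0.015, 0.105], 0.73)]
(array([ 172. , -335. ,  -22.8]), np.float64(-176.26), array([-0.16,  0.44,  1.68,  0.  ,  1.01, -1.79]), array([ 0.5849, -0.0255,  0.2279]))
[([0.78, 0.032, 0.018], 0.76), ([0.594, -0.026, 0.106], 0.72), ([0.774, -0.154, 0.014], 0.72), ([0.445, -0.374, 0.014], 0.62), ([0.593, 0.015, 0.099], 0.59), ([0.585, 0.054, 0.1], 0.45)]
```

Call:
{"method": "jog_arm", "body": {"motion": [[[28, -55, 0], 0, 45], [[28, -55, 0], 0, 45], [[28, -55, 0], 0, 45], [[28, -55, 0], 0, 45], [[28, -55, 0], 0, 45]]}}

```text
time_s: 32.88
tool_pos: [0.4606, -0.3103, 0.2222]
ee_rot: [-0.033, 0.999, 0.001, -0.001]
force: [1.0, -0.2, 0.9]
finger_gap: 0.0451
gripper_force: 0.0
```

Call:
{"method": "jog_arm", "body": {"motion": [[[30, -58, 0], 0.128, 45], [[0, 0, 50], 0, 45], [[0, 0, 60], 0, 45], [[0, 0, 27], 0, 45], [[0, 0, 0], 0, 45]]}}

```text
time_s: 33.5
tool_pos: [0.4358, -0.3651, 0.0837]
ee_rot: [0.031, 1.0, 0.002, -0.002]
force: [0.3, 0.5, 0.4]
finger_gap: 0.045
gripper_force: 0.0
```

```bash
python3 - <<'E'
from h import *
np.set_printoptions(precision=4,suppress=True)
print(toolshift([.435,-.371,.0125])); tubecheck("w15.png")
print([(np.round(d["location"],3).tolist(),round(d["score"],2)) for d in r.look_for("wrist","tube2")])
E
```

```text
(array([ 0.1, -6.2, 71.2]), np.float64(176.4), array([-0.81,  0.62,  1.84,  0.  ,  0.69, -2.32]), array([ 0.4358, -0.3651,  0.0837]))
rows 60 97 cols at ends [np.float64(251.9), np.float64(252.1)] area 4258 [array([ 0.3315, -0.3566,  0.014 ]), array([ 0.3551, -0.358 ,  0.014 ])]
rows 131 259 cols at ends [np.float64(238.0), np.float64(242.2)] area 2807 [array([ 0.3779, -0.3697,  0.014 ]), array([ 0.4848, -0.3746,  0.014 ])]
[([0.431, -0.374, 0.019], 0.78)]
```

Call:
{"method": "jog_arm", "body": {"motion": [[[2, -8, 40], -0.015, 45], [[0, 0, 33], 0, 45], [[0, 0, 0], 0, 45], [[0, 0, 0], 0, 45]]}}

```text
time_s: 34.1
tool_pos: [0.435, -0.3745, 0.0153]
ee_rot: [0.024, 1.0, -0.001, 0.001]
force: [0.8, 0.1, 0.3]
finger_gap: 0.0451
gripper_force: 0.0
```

Call:
{"method": "jog_arm", "body": {"motion": [[[0, 0, 0], 0, 12], [[0, 0, 0], 0, 12], [[0, 0, 0], 0, 12]], "newtons": 35}}

```text
time_s: 34.48
tool_pos: [0.4349, -0.3744, 0.0148]
ee_rot: [0.024, 1.0, -0.001, 0.001]
force: [-0.3, 2.0, 8.1]
finger_gap: 0.0146
gripper_force: 34.1
```

The finger knuckles would meet the pivot bolt's head if I placed the last tube by its middle. I slide it along the mat and regrip it about 37 mm off-centre, so the fingers stay outside the combs.

Call:
{"method": "jog_arm", "body": {"motion": [[[0, 0, -6], 0, 12], [[-16, 0, 0], 0, 12], [[0, 0, 0], 0, 12], [[0, 0, 5], 0, 12], [[0, 0, 0], 0, 12]]}}

```text
time_s: 35.1
tool_pos: [0.4507, -0.3747, 0.0148]
ee_rot: [0.024, 1.0, -0.0, 0.0]
force: [1.9, 2.3, 8.8]
finger_gap: 0.0146
gripper_force: 35.1
```

Call:
{"method": "jog_arm", "body": {"motion": [[[0, 0, 0], 0, 40], [[0, 0, 0], 0, 40], [[20, 0, 0], 0, 40], [[17, 0, 0], 0, 40], [[0, 0, 0], 0, 40]]}}

```text
time_s: 35.72
tool_pos: [0.4124, -0.373, 0.0144]
ee_rot: [0.025, 1.0, 0.0, -0.0]
force: [0.1, -0.6, -0.8]
finger_gap: 0.0401
gripper_force: 0.0
```

```bash
python3 - <<'E'
from h import *
np.set_printoptions(precision=4,suppress=True)
print(toolshift([.414,-.375,.0125])); c=cam("wrist"); c,im=pic("wrist","w16.png"); im=im.astype(int)
# tube mid projected and its non-cap end
print([proj(c,(x,-.3745,.012)).round() for x in (.39,.395,.414)])
print([tuple(int(v) for v in im[y,251]) for y in range(150,340,10)])
E
```

```text
(array([-1.7, -1.9,  1.9]), np.float64(177.19), array([-0.85,  0.72,  1.9 ,  0.  ,  0.52, -2.38]), array([ 0.4124, -0.373 ,  0.0144]))
[array([244., 212.]), array([245., 220.]), array([247., 251.])]
[(51, 102, 199), (48, 102, 197), (47, 100, 196), (46, 100, 196), (47, 102, 197), (45, 100, 195), (52, 105, 198), (140, 139, 132), (231, 230, 222), (231, 230, 222), (230, 229, 221), (229, 228, 221), (246, 238, 218), (233, 196, 55), (243, 235, 215), (243, 234, 212), (243, 234, 212), (243, 234, 212), (241, 232, 209)]
```

Call:
{"method": "jog_arm", "body": {"motion": [[[0, 0, 2], 0, 40], [[0, 0, 0], 0, 12], [[0, 0, 0], 0, 12], [[0, 0, 0], 0, 12]], "newtons": 60}}

```text
time_s: 36.28
tool_pos: [0.4136, -0.373, 0.0125]
ee_rot: [0.024, 1.0, -0.0, 0.0]
force: [-0.2, 1.1, 1.4]
finger_gap: 0.0135
gripper_force: 58.5
```

Call:
{"method": "jog_arm", "body": {"motion": [[[0, 0, -40], 0, 12], [[0, 0, -60], 0, 12], [[0, 0, -60], 0, 12], [[0, 0, -45], 0, 12], [[0, 0, 0], 0, 12]]}}

```text
time_s: 36.9
tool_pos: [0.4141, -0.3737, 0.2208]
ee_rot: [0.024, 1.0, -0.002, 0.002]
force: [0.1, -0.0, -0.5]
finger_gap: 0.0135
gripper_force: 58.6
```

```bash
python3 - <<'E'
from h import *
np.set_printoptions(precision=4,suppress=True)
p=(.5425,-.007,.064)
print(toolshift(mix(p,(.002,-.063,.20))),r.sense()["finger_gap"],r.sense()["gripper_force"])
c,im=pic("wrist","w17.png"); im=im.astype(int)
print([(y,tuple(int(v) for v in im[y,251])) for y in range(160,384,8)])
print(r.look_for("wrist","tube1")[:3])
E
```

```text
(array([-119.7,  310.2,   20. ]), np.float64(177.27), array([-0.85,  0.41,  1.75,  0.  ,  0.97, -2.38]), array([ 0.4141, -0.3737,  0.2208])) 0.01350590886815521 58.62586855888367
[(160, (40, 82, 159)), (168, (40, 83, 159)), (176, (39, 82, 157)), (184, (37, 82, 157)), (192, (40, 82, 159)), (200, (40, 82, 159)), (208, (40, 82, 158)), (216, (101, 101, 96)), (224, (189, 188, 178)), (232, (192, 188, 181)), (240, (190, 189, 179)), (248, (190, 187, 179)), (256, (190, 189, 179)), (264, (188, 187, 175)), (272, (211, 196, 170)), (280, (196, 160, 55)), (288, (210, 197, 170)), (296, (210, 196, 170)), (304, (208, 194, 169)), (312, (208, 195, 168)), (320, (208, 194, 168)), (328, (206, 193, 167)), (336, (28, 28, 26)), (344, (20, 18, 19)), (352, (23, 25, 24)), (360, (20, 21, 23)), (368, (21, 22, 21)), (376, (18, 18, 19))]
[{'location': [0.4259, -0.376, 0.2228], 'score': 0.73}, {'location': [0.7705, 0.0241, 0.0162], 'score': 0.7}]
```

Call:
{"method": "jog_arm", "body": {"motion": [[[-20, 52, 0], 0, 12], [[-20, 52, 0], 0, 12], [[-20, 52, 0], 0, 12], [[-20, 52, 0], 0, 12], [[-20, 52, 0], 0, 12]]}}

```text
time_s: 37.62
tool_pos: [0.5258, -0.1162, 0.2158]
ee_rot: [0.024, 1.0, 0.0, -0.001]
force: [0.7, -0.6, -0.4]
finger_gap: 0.0131
gripper_force: 58.7
```

Call:
{"method": "jog_arm", "body": {"motion": [[[-20, 50, 0], -0.112, 12], [[0, 0, 20], 0, 12], [[0, 0, 0], 0, 12], [[0, 0, 0], 0, 12]]}}

```text
time_s: 38.12
tool_pos: [0.5479, -0.0696, 0.1971]
ee_rot: [-0.032, 0.999, 0.0, -0.001]
force: [0.0, -0.0, -1.0]
finger_gap: 0.0136
gripper_force: 58.7
```

```bash
python3 - <<'E'
from h import *
np.set_printoptions(precision=4,suppress=True)
p=(.5425,-.007,.064)
print(toolshift(mix(p,(.002,-.063,.099))),r.sense()["finger_gap"],r.sense()["gripper_force"])
c,im=pic("wrist","w18.png"); c2,i2=pic("side","s18.png"); c3,i3=pic("scene","sc18.png")
b=i3[150:240,200:335]; a=i2[150:240,200:335]
cv2.imwrite('pics/v18.png',np.hstack([cv2.resize(im,(400,300)),cv2.resize(b,(400,300),interpolation=2)])[:,:,::-1])
E
```

```text
(array([-0.7, -0.2, 98.1]), np.float64(-176.37), array([-0.25,  0.44,  1.79, -0.  ,  0.92, -1.88]), array([ 0.5479, -0.0696,  0.1971])) 0.013550584101872761 58.71854066848755
```

View pics/v18.png

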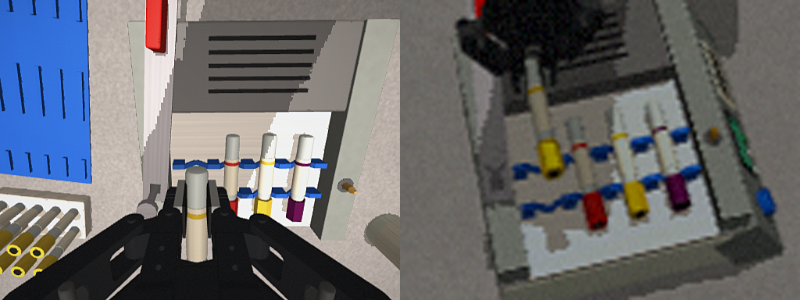

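Red, yellow and purple sit in grooves 2 to 4. The last yellow is held straight above groove 1.

Call:
{"method": "jog_arm", "body": {"motion": [[[0, 0, 40], 0, 12], [[0, 0, 30], 0, 12], [[0, 0, 15], 0, 12], [[0, 0, 0], 0, 12]]}}

```text
time_s: 38.78
tool_pos: [0.548, -0.0693, 0.1123]
ee_rot: [-0.032, 0.999, 0.0, -0.0]
force: [-0.7, -0.6, 0.3]
finger_gap: 0.0136
gripper_force: 58.7
```

Call:
{"method": "jog_arm", "body": {"motion": [[[0, 0, 7], 0, 12], [[0, 0, 5], 0, 12], [[0, 0, 0], 0, 12], [[0, 0, 0], 0, 12]]}}

```text
time_s: 39.28
tool_pos: [0.5482, -0.0691, 0.1007]
ee_rot: [-0.032, 0.999, -0.0, 0.0]
force: [-0.2, -0.6, -0.2]
finger_gap: 0.0135
gripper_force: 58.7
```

Call:
{"method": "jog_arm", "body": {"motion": [[[0, 0, 3], 0, 12], [[0, 0, 0], 0, 12], [[0, 0, 0], 0, 22], [[0, 0, 0], 0, 22], [[0, 0, 0], 0, 22]]}}

```text
time_s: 39.9
tool_pos: [0.548, -0.0691, 0.0975]
ee_rot: [-0.032, 0.999, 0.0, -0.0]
force: [0.5, -0.7, -0.4]
finger_gap: 0.0222
gripper_force: 0.0
```

Call:
{"method": "jog_arm", "body": {"motion": [[[0, 0, -25], 0, 22], [[0, 0, -60], 0, 30], [[0, 0, -60], 0, 30], [[0, 0, 0], 0, 30], [[0, 0, 0], 0, 30]]}}

```text
time_s: 40.52
tool_pos: [0.5476, -0.069, 0.242]
ee_rot: [-0.032, 0.999, 0.0, -0.0]
force: [0.7, 1.2, -0.3]
finger_gap: 0.0301
gripper_force: 0.0
```

```bash
python3 - <<'E'
from h import *
np.set_printoptions(precision=4,suppress=True)
p=(.5425,-.007,.064)
c,im=pic("wrist","w19.png"); print(r.sense()["tool_pos"])
print([(np.round(d["location"],3).tolist(),round(d["score"],2)) for d in r.look_for("wrist","tube2")])
cs,i3=pic("scene","sc19.png"); print([(np.round(d["location"],3).tolist(),round(d["score"],2)) for d in r.look_for("scene","tube2")])
for k in("wrist","scene"):print([(np.round(d["location"],3).tolist(),round(d["score"],2)) for d in r.look_for(k,"bar_grip")])
# red blob of the grip
a=im.astype(int); m=(a[:,:,0]>130)&(a[:,:,1]<60)&(a[:,:,2]<60); n,l,s,ce=cv2.connectedComponentsWithStats(m.astype(np.uint8)); print([(s[i].tolist()) for i in range(1,n) if s[i][4]>60])
b=i3[150:240,200:335]
cv2.imwrite('pics/v19.png',np.hstack([cv2.resize(im,(400,300)),cv2.resize(b,(400,300),interpolation=2)])[:,:,::-1])
E
```

```text
[ 0.5475 -0.069   0.2413]
[([0.576, 0.016, 0.104], 0.8), ([0.581, -0.07, 0.101], 0.7), ([0.572, 0.06, 0.103], 0.68), ([0.562, -0.027, 0.101], 0.68), ([0.768, -0.013, 0.016], 0.43)]
[([0.78, 0.03, 0.019], 0.75), ([0.594, -0.024, 0.106], 0.68), ([0.591, 0.015, 0.101], 0.61), ([0.592, -0.068, 0.099], 0.53), ([0.772, -0.155, 0.015], 0.47), ([0.588, 0.053, 0.102], 0.45)]
[([0.472, -0.111, 0.114], 0.94), ([0.57, 0.058, 0.104], 0.36)]
[([0.517, -0.114, 0.11], 0.89)]
[[199, 4, 18, 66, 328]]
```

View pics/v19.png

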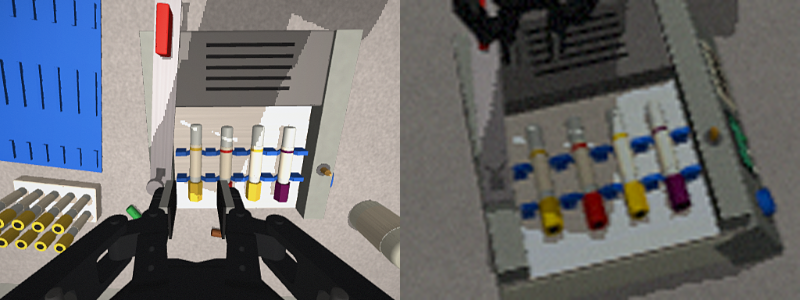

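All four tubes lie in their grooves. Next the bar grip.

```bash
python3 - <<'E'
from h import *
np.set_printoptions(precision=4,suppress=True)
c=cam("wrist"); a=cv2.imread('pics/w19.png').astype(int)[:,:,::-1]
m=(a[:,:,0]>60)&(a[:,:,0]>2.2*a[:,:,1])&(a[:,:,0]>2.2*a[:,:,2]); m[110:]=0
n,l,s,ce=cv2.connectedComponentsWithStats(m.astype(np.uint8))
for i in range(1,n):
    if s[i][4]>100: print(s[i],ce[i],[(y,np.nonzero(l[y]==i)[0].min(),np.nonzero(l[y]==i)[0].max()) for y in range(s[i][1],s[i][1]+s[i][3],6)])
for x in np.arange(.395,.46,.01): print(x,proj(c,(x,-.1077,.147)).round(1),proj(c,(x,-.1077,.113)).round(1))
print(toolshift([.4245,-.1077,.22]))
E
```

```text
[ 199    4   22   69 1314] [209.2717  38.1903] [(4, np.int64(201), np.int64(208)), (10, np.int64(201), np.int64(216)), (16, np.int64(200), np.int64(219)), (22, np.int64(200), np.int64(220)), (28, np.int64(200), np.int64(220)), (34, np.int64(200), np.int64(219)), (40, np.int64(200), np.int64(219)), (46, np.int64(200), np.int64(219)), (52, np.int64(199), np.int64(218)), (58, np.int64(199), np.int64(218)), (64, np.int64(199), np.int64(218)), (70, np.int64(204), np.int64(218))]
0.395 [208.6 -15. ] [214.6   1. ]
0.405 [208.3   1.5] [214.4  15.1]
0.41500000000000004 [208.1  17.6] [214.1  28.7]
0.42500000000000004 [207.9  33.1] [213.9  42. ]
0.43500000000000005 [207.8  48.2] [213.6  54.9]
0.44500000000000006 [207.6  62.8] [213.4  67.4]
0.45500000000000007 [207.4  77. ] [213.2  79.7]
(array([125.6, -30.6,  21.7]), np.float64(-176.32), array([-0.24,  0.39,  1.73, -0.  ,  1.02, -1.88]), array([ 0.5479, -0.0691,  0.2415]))
```

Call:
{"method": "jog_arm", "body": {"motion": [[[42, -10, 0], 0, 40], [[41, -11, 10], 0, 40], [[40, -11, 20], 0.099, 40], [[0, 0, 20], 0, 40], [[0, 0, 0], 0, 40]]}}

```text
time_s: 41.45
tool_pos: [0.4269, -0.109, 0.1917]
ee_rot: [0.018, 1.0, 0.0, -0.001]
force: [0.3, -0.0, 0.3]
finger_gap: 0.0402
gripper_force: 0.0
```

```bash
python3 - <<'E'
from h import *
np.set_printoptions(precision=4,suppress=True)
c,im=pic("wrist","w20.png"); a=im.astype(int); print(toolshift([.427,-.1085,.125]))
m=(a[:,:,0]>60)&(a[:,:,0]>2.2*a[:,:,1])&(a[:,:,0]>2.2*a[:,:,2])
n,l,s,ce=cv2.connectedComponentsWithStats(m.astype(np.uint8))
for i in range(1,n):
    if s[i][4]>200: print(s[i],ce[i],[(y,np.nonzero(l[y]==i)[0].min(),np.nonzero(l[y]==i)[0].max()) for y in range(s[i][1],s[i][1]+s[i][3],8)])
for x in (.405,.427,.449): print(x,proj(c,(x,-.1085,.147)).round(1),proj(c,(x,-.1085,.113)).round(1))
E
```

```text
(array([ 0.5,  0.5, 67.3]), np.float64(178.01), array([-0.4 ,  0.3 ,  2.05,  0.  ,  0.8 , -1.94]), array([ 0.4275, -0.109 ,  0.1923]))
[ 242  177   17   67 1095] [250.0731 210.1096] [(177, np.int64(244), np.int64(256)), (185, np.int64(242), np.int64(257)), (193, np.int64(242), np.int64(258)), (201, np.int64(242), np.int64(258)), (209, np.int64(242), np.int64(258)), (217, np.int64(242), np.int64(258)), (225, np.int64(242), np.int64(258)), (233, np.int64(243), np.int64(258)), (241, np.int64(243), np.int64(258))]
0.405 [249.1 188. ] [249.4 174.7]
0.427 [250.3 217.6] [250.4 200.5]
0.449 [251.4 245.1] [251.4 224.8]
```

Call:
{"method": "jog_arm", "body": {"motion": [[[0, 0, 35], 0, 40], [[0, 0, 25], 0, 40], [[0, 0, 6], 0, 40], [[0, 0, 0], 0, 40]]}}

```text
time_s: 42.0
tool_pos: [0.4279, -0.109, 0.127]
ee_rot: [0.017, 1.0, -0.0, 0.0]
force: [0.3, -0.1, 0.7]
finger_gap: 0.0401
gripper_force: 0.0
```

Call:
{"method": "jog_arm", "body": {"motion": [[[0, 0, 0], 0, 6], [[0, 0, 0], 0, 6], [[0, 0, 0], 0, 6], [[0, 0, 0], 0, 6]], "newtons": 80}}

```text
time_s: 42.5
tool_pos: [0.4278, -0.1091, 0.1275]
ee_rot: [0.017, 1.0, -0.0, 0.001]
force: [-0.2, 0.6, 6.8]
finger_gap: 0.0107
gripper_force: 78.4
```

Call:
{"method": "jog_arm", "body": {"motion": [[[0, 0, -10], 0, 6], [[0, 0, -14], 0, 6], [[0, 0, 0], 0, 6], [[-1.75, 23.8, 0], 0.147, 6], [[0, 0, 0], 0, 6]]}}

```text
time_s: 43.12
tool_pos: [0.4298, -0.0845, 0.1504]
ee_rot: [0.09, 0.996, 0.0, -0.0]
force: [0.2, -0.5, -2.5]
finger_gap: 0.0107
gripper_force: 78.2
```

```bash
cat >> h.py <<'E'
def swing(C=(.590,-.1142)):
    s=r.sense(); R=Ro.from_quat(s["ee_rot"]).as_matrix(); v=R.T@np.array([s["tool_pos"][0]-C[0],s["tool_pos"][1]-C[1],0])
    print("in tool axes from pivot mm",(v*1000).round(1),"yaw",np.degrees(np.arctan2(R[1,0],R[0,0])).round(2),"z",s["tool_pos"][2].round(4),"F",s["force"].round(1),"T",s["ft_torque"].round(2),"gap",round(s["finger_gap"],4))
E
python3 -c "
from h import *
swing()"
```

```text
in tool axes from pivot mm [1.63e+02 5.00e-01 1.00e-01] yaw 169.67 z 0.1504 F [ 0.2 -0.5 -2.5] T [ 0.03  0.   -0.01] gap 0.0107
```

Call:
{"method": "jog_arm", "body": {"motion": [[[-1.75, 23.8, 0], 0.147, 6], [[-1.75, 23.8, 0], 0.147, 6], [[-1.75, 23.8, 0], 0.147, 6], [[-1.75, 23.8, 0], 0.147, 6], [[0, 0, 0], 0, 6]]}}

```text
time_s: 43.75
tool_pos: [0.4737, -0.0012, 0.1502]
ee_rot: [0.373, 0.928, 0.0, 0.0]
force: [-0.4, -1.2, -2.5]
finger_gap: 0.0106
gripper_force: 78.4
```

```bash
python3 -c "
from h import *
swing()"
```

```text
in tool axes from pivot mm [162.2   0.9  -0. ] yaw 136.14 z 0.1502 F [-0.4 -1.2 -2.5] T [0.11 0.07 0.03] gap 0.0106
```

Call:
{"method": "jog_arm", "body": {"motion": [[[-1.75, 23.8, 0], 0.148, 6], [[-1.75, 23.8, 0], 0.148, 6], [[-1.75, 23.8, 0], 0.148, 6], [[-1.75, 23.8, 0], 0.148, 6], [[-1.75, 23.8, 0], 0.148, 6]]}}

```text
time_s: 44.38
tool_pos: [0.5793, 0.0467, 0.1502]
ee_rot: [0.685, 0.729, -0.0, -0.0]
force: [0.2, -0.2, -2.6]
finger_gap: 0.0106
gripper_force: 78.4
```

Call:
{"method": "jog_arm", "body": {"motion": [[[0, 0, 0], 0, 6], [[0, 0, 0], 0, 6]]}}

```text
time_s: 44.62
tool_pos: [0.5784, 0.0466, 0.1502]
ee_rot: [0.684, 0.73, -0.0, -0.0]
force: [1.8, 0.2, -2.5]
finger_gap: 0.0104
gripper_force: 78.4
```

```bash
python3 - <<'E'
from h import *
np.set_printoptions(precision=4,suppress=True)
swing()
p=(.5425,-.007,.064); print("second bolt",mix(p,(.04,.11,.125)),"pivot",mix(p,(.04,-.11,.108)))
c,im=pic("wrist","w21.png"); s=r.sense(); R=Ro.from_quat(s["ee_rot"]).as_matrix()
S=s["tool_pos"]+R[:,0]*.055; print("slot est",S)
B=mix(p,(.04,.11,.125)); print("px bolt",proj(c,B),"px slot top",proj(c,[S[0],S[1],.137]))
a=im.astype(int)
b=a[60:260,190:320]; m=(b[:,:,0]>b[:,:,2]*1.7)&(b[:,:,0]>70)&(b[:,:,1]>b[:,:,2]*1.15)&(b[:,:,1]>b[:,:,0]*.45); ys,xs=np.nonzero(m); 
if len(xs): print("brass",len(xs),xs.min()+190,xs.max()+190,ys.min()+60,ys.max()+60,np.median(xs)+190,np.median(ys)+60)
g=a.mean(2)
for y in range(60,250,6): print(y,g[y,215:290:3].astype(int))
E
```

```text
in tool axes from pivot mm [161.2  -1.1  -0. ] yaw 93.74 z 0.1502 F [ 1.8  0.2 -2.5] T [ 0.19 -0.17  0.19] gap 0.0104
second bolt [0.5754 0.1053 0.125 ] pivot [ 0.5895 -0.1142  0.108 ]
slot est [0.5749 0.1015 0.1504]
px bolt [251.558  140.5233] px slot top [250.1442 150.9202]
brass 989 218 319 129 259 300.0 244.0
60 [ 93  91  91  90  90  86  88  90  90  68  69  70  67  67  66  68  72  73
 123 131 132 131 132 134 135]
66 [141 141 140 142 140 141 141 141 141 141 141 142 142 141 141 141  80  27
  61 134 133 132 132 132 133]
72 [142 143 140 141 141 142 141 142 143 142 140 142 141 141 143 142 142  27
  25 135 134 131 131 131 131]
78 [115 114 119 119 118 119 120 119 117 119 111 110 112 111 111 119 123  27
  18 136 132 132 131 132 133]
84 [ 92  92  92 119 115 116 115 117 117 118 117 117 115 116 115 116 115 119
 117 135 133 133 132 134 135]
90 [136 137 136 137 135 134 133 132 133 135 134 136 136 137 136 132 132 132
 132 130 131 129 132 131 133]
96 [163 163 163 162 162 165 163 165 165 166 168 167 165 163 162 161 160 164
 161 161 161 160 161 161 160]
102 [166 164 162 162 162 165 165 163 165 16
[... 1931 characters left out ...]
  50  52  55  53  51 166 155
 157 155 130  86  87  97 207]
216 [205 194 207  83  90 152 156 152 160  51  54  47  54  55  53  53 151 157
 153 153 136  96  91  94 213]
222 [206 195 203  89  98 153 156 151 166  53  54  55  55  52  55  55  79 157
 155 154  97 100  99 100 213]
228 [204 195 199  87  96 156 159 155  97  56  61  63  62  60  59  61  52 159
 157 158 188 100 100 104 212]
234 [204 194 193  60  80  87  94  95  58  83  90  89  91  92  92  93  77  98
  94  91 139  78  77 121 182]
240 [149 100  15  19  14  97  95  97  32  85  89  90  90  90  93  92  78 101
  95  94   9  20  25  64 133]
246 [187  27  22  19  23  96  94  96  30  84  89  87  89  92  91  91  77 106
  96  94 102  23  25  24  40]
```

```bash
python3 - <<'E'
from h import *
np.set_printoptions(precision=4,suppress=True)
c=cam("wrist"); a=cv2.imread('pics/w21.png').astype(int)[:,:,::-1]
for y in range(128,152,2): print(y,[tuple(int(q) for q in v) for v in a[y,243:264:3]])
s=r.sense(); R=Ro.from_quat(s["ee_rot"]).as_matrix()
S=plane(c,(251.5,146.5),.137); B=plane(c,(254.5,139),.125)
print("slot",S,"bolt",B,"bolt-slot in tool axes mm",(R.T@(B-S)*1000).round(1), "slot-TCP",(R.T@(S-s["tool_pos"])*1000).round(1))
E
```

```text
128 [(83, 80, 80), (84, 81, 80), (84, 83, 84), (81, 80, 84), (86, 81, 76), (83, 82, 80), (79, 78, 77)]
130 [(83, 80, 80), (84, 81, 79), (89, 79, 68), (110, 80, 35), (128, 93, 42), (88, 80, 69), (79, 78, 77)]
132 [(85, 84, 81), (83, 82, 81), (132, 96, 42), (139, 104, 52), (144, 106, 50), (119, 86, 37), (82, 81, 80)]
134 [(84, 80, 79), (82, 80, 82), (136, 101, 50), (135, 100, 48), (147, 108, 53), (152, 111, 50), (77, 76, 79)]
136 [(85, 82, 80), (82, 81, 82), (123, 88, 43), (135, 101, 49), (155, 113, 56), (149, 111, 55), (72, 76, 82)]
138 [(85, 82, 82), (83, 81, 83), (113, 84, 40), (206, 151, 73), (207, 154, 74), (139, 104, 49), (71, 73, 79)]
140 [(86, 82, 81), (83, 81, 82), (106, 78, 34), (201, 150, 73), (212, 157, 76), (136, 99, 45), (76, 76, 78)]
142 [(83, 82, 81), (84, 81, 80), (97, 79, 58), (96, 72, 32), (106, 78, 37), (127, 100, 62), (80, 78, 79)]
144 [(98, 95, 93), (85, 83, 82), (87, 85, 86), (107, 88, 74), (108, 88, 72), (84, 83, 85), (82, 79, 79)]
146 [(142, 143, 133), (80, 77, 78), (84, 81, 81), (86, 84, 82), (87, 84, 83), (86, 84, 82), (78, 77, 75)]
148 [(137, 137, 129), (135, 134, 126), (98, 95, 93), (81, 77, 76), (81, 78, 78), (103, 101, 97), (142, 142, 133)]
150 [(138, 137, 128), (140, 138, 128), (136, 136, 127), (133, 132, 124), (139, 139, 130), (137, 136, 128), (135, 135, 125)]
slot [0.5756 0.1039 0.137 ] bolt [0.5771 0.1063 0.125 ] bolt-slot in tool axes mm [ 2.3  1.7 12. ] slot-TCP [57.4  0.9 13.3]
```

Call:
{"method": "jog_arm", "body": {"motion": [[[1, 1.3, 0], 0, 6], [[0, 0, 6], 0, 6], [[0, 0, 4], 0, 6], [[0, 0, 0], 0, 6]]}}

```text
time_s: 45.18
tool_pos: [0.5801, 0.0484, 0.14]
ee_rot: [0.685, 0.728, -0.0, -0.0]
force: [-0.5, 0.7, -3.0]
finger_gap: 0.0104
gripper_force: 78.5
```

```bash
python3 - <<'E'
from h import *
np.set_printoptions(precision=4,suppress=True)
swing(); c,im=pic("wrist","w22.png"); a=im.astype(int)
b=a[100:190,235:270]; m=(b[:,:,0]>b[:,:,2]*1.7)&(b[:,:,0]>90); ys,xs=np.nonzero(m); print("brass",len(xs),xs.min()+235,xs.max()+235,ys.min()+100,ys.max()+100)
print([int(v) for v in a.mean(2)[ys.max()+104,225:282:2]])
E
```

```text
in tool axes from pivot mm [162.9   0.    0. ] yaw 93.51 z 0.14 F [-0.5  0.7 -3. ] T [ 0.09 -0.01 -0.02] gap 0.0104
brass 185 243 257 134 149
[128, 157, 155, 157, 158, 158, 159, 163, 115, 107, 75, 77, 79, 79, 77, 77, 99, 133, 133, 167, 158, 160, 162, 162, 161, 164, 148, 133, 136]
```

Call:
{"method": "jog_arm", "body": {"motion": [[[0, 0, 4], 0, 6], [[0, 0, 4], 0, 6], [[0, 0, 3], 0, 6], [[0, 0, 0], 0, 6], [[0, 0, 0], 0, 6]]}}

```text
time_s: 45.85
tool_pos: [0.5804, 0.0484, 0.1296]
ee_rot: [0.685, 0.728, 0.0, 0.0]
force: [-0.1, -0.2, -2.5]
finger_gap: 0.0109
gripper_force: 78.5
```

```bash
python3 - <<'E'
from h import *
swing()
E
```

```text
in tool axes from pivot mm [162.9   0.3  -0. ] yaw 93.49 z 0.1296 F [-0.1 -0.2 -2.5] T [ 0.08 -0.03  0.01] gap 0.0109
```

Still only the bar's weight on the wrist. I lower the last 2 mm and release.

Call:
{"method": "jog_arm", "body": {"motion": [[[0, 0, 2], 0, 6], [[0, 0, 0], 0, 6], [[0, 0, 0], 0, 6]]}}

```text
time_s: 46.22
tool_pos: [0.5804, 0.0484, 0.1276]
ee_rot: [0.685, 0.728, 0.0, 0.0]
force: [0.1, 0.1, -0.9]
finger_gap: 0.0109
gripper_force: 78.6
```

Call:
{"method": "jog_arm", "body": {"motion": [[[0, 0, 0], 0, 40], [[0, 0, 0], 0, 40], [[0, 0, 0], 0, 40], [[0, 0, -30], 0, 40], [[0, 0, -50], 0, 40]]}}

```text
time_s: 46.85
tool_pos: [0.5797, 0.0484, 0.2072]
ee_rot: [0.685, 0.728, -0.001, -0.001]
force: [1.7, 0.2, -0.4]
finger_gap: 0.0403
gripper_force: 0.0
```

Call:
{"method": "jog_arm", "body": {"motion": [[[0, 0, -30], 0, 40], [[0, 0, 0], 0, 40], [[0, 0, 0], 0, 40]]}}

```text
time_s: 47.22
tool_pos: [0.58, 0.0484, 0.2368]
ee_rot: [0.685, 0.728, -0.0, -0.0]
force: [-0.5, 0.7, 0.2]
finger_gap: 0.0399
gripper_force: 0.0
```

```bash
python3 - <<'E'
from h import *
np.set_printoptions(precision=4,suppress=True)
c,im=pic("wrist","w23.png"); a=im.astype(int); print(r.sense()["tool_pos"],r.sense()["force"])
m=(a[:,:,0]>60)&(a[:,:,0]>2.2*a[:,:,1])&(a[:,:,0]>2.2*a[:,:,2]); n,l,s,ce=cv2.connectedComponentsWithStats(m.astype(np.uint8)); print([(s[i].tolist(),ce[i].round(1)) for i in range(1,n) if s[i][4]>80])
p=(.5425,-.007,.064)
for z in(.147,.152,.157): print("grip top end near slot/hole", [proj(c,mix(p,(.04,-.11+d,z))).round(1) for d in(.143,.187)])
B=mix(p,(.04,.11,.125)); print("bolt tip",proj(c,B),"slot ends top z.113",[proj(c,mix(p,(.04,-.11+d,.113))).round(1) for d in(.207,.233)])
b=a[60:230,200:310]; m=(b[:,:,0]>b[:,:,2]*1.7)&(b[:,:,0]>90)&(b[:,:,1]>.55*b[:,:,0]); n,l,s,ce=cv2.connectedComponentsWithStats(m.astype(np.uint8)); print("brass",[(s[i]+[200,60,0,0,0]).tolist() for i in range(1,n) if s[i][4]>10])
for k in ("wrist","tube2"),("wrist","bar"),("wrist","bar_grip"): print(k,[(np.round(d["location"],3).tolist(),round(d["score"],2)) for d in r.look_for(*k)])
g=a.mean(2).astype(int)
for y in range(100,200,5): print(y,g[y,220:286:3])
r.read_camera("scene"); r.read_camera("side")
for k in ("scene","tube2"),("scene","reader"),("side","reader"),("scene","bar"),("side","bar"): print(k,[(np.round(d["location"],3).tolist(),round(d["score"],2)) for d in r.look_for(*k)])
E
```

```text
[0.5799 0.0484 0.2364] [0.0563 0.3525 1.133 ]
[([246, 162, 13, 55, 709], array([252. , 189.2])), ([273, 235, 14, 16, 202], array([279.9, 242.2]))]
grip top end near slot/hole [array([249.6, 218.8]), array([249.4, 170.7])]
grip top end near slot/hole [array([249.6, 221.2]), array([249.3, 172.2])]
grip top end near slot/hole [array([249.6, 223.7]), array([249.3, 173.8])]
bolt tip [249.3348 127.6484] slot ends top z.113 [array([249.5, 140.5]), array([249.4, 111.5])]
brass [[247, 121, 9, 10, 70], [274, 199, 27, 19, 484], [226, 201, 4, 15, 60]]
('wrist', 'tube2') [([0.599, -0.022, 0.101], 0.95), ([0.776, 0.04, 0.015], 0.86), ([0.565, 0.02, 0.103], 0.81), ([0.605, -0.063, 0.101], 0.71), ([0.794, -0.122, 0.014], 0.65), ([0.593, 0.063, 0.102], 0.64)]
('wrist', 'bar') [([0.581, 0.019, 0.111], 0.86), ([0.594, 0.064, 0.105], 0.25)]
('wrist', 'bar_grip') [([0.579, 0.024, 0.113], 0.76)]
100 [160 158 156 156 156 158 159 157 162 162 156 156 154 157 155 154 154 155
 153 153 154 154]
105 [159 161 160 158 157 155 205 179 180 189 201 201 200 183 183 181 116 162
 161 159 160 157]
110 [133 131 129 130 13
[... 1573 characters left out ...]

 217 205 210 202]
195 [199 198 186 209  95 102 194 155 157  83  89  93  92 100 153 155  67  99
 216 202 209 200]
('scene', 'tube2') [([0.773, -0.154, 0.014], 0.8), ([0.78, 0.032, 0.021], 0.7), ([0.609, -0.022, 0.107], 0.68), ([0.609, -0.073, 0.102], 0.64), ([0.607, 0.016, 0.102], 0.59), ([0.603, 0.056, 0.101], 0.43)]
('scene', 'reader') [([0.441, 0.335, 0.065], 0.8), ([0.574, -0.008, 0.079], 0.44), ([0.73, 0.27, 0.106], 0.24)]
('side', 'reader') [([0.417, 0.349, 0.067], 0.76), ([0.472, 0.145, 0.053], 0.64)]
('scene', 'bar') [([0.587, 0.002, 0.109], 0.87), ([0.481, 0.147, 0.042], 0.37)]
('side', 'bar') [([0.577, 0.03, 0.112], 0.87), ([0.48, 0.088, 0.079], 0.46), ([0.559, 0.061, 0.098], 0.4)]
```

```bash
python3 -c "
from h import *
print(r.finish_job())"
```

```text
the job is handed in; nothing more can be done
None
```

The job is handed in, but no verdict came back: by my own measurements the label hold was in tolerance for about 1.25 s, the reader lies in its rest, all four tubes are down in their grooves, and the bar lies flat with its slot over the second bolt.

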